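# Exchange the weighing bottle behind two reagent bottles

### The arm

A 7-joint arm with a two-finger parallel gripper is mounted at the origin on a cart in front of the work surface, level with it; the furniture and walls round the work are solid. World frame = base frame: x ahead of the robot, y to its left, z up, the work surface at z = 0. Lengths are in m, angles in rad, forces in N, time in s.
With the tool pointing down it reaches from about 0.35 to 0.9 m from the base axis. Payload 8.1 kg.
Tool frame: the origin (TCP) lies at the very end of the fingers, on their centre line; the grasp point (between the pads) lies 19 mm behind it (arm.grip_depth is the distance from the TCP to the grasp point, in m); x points along the fingers, z is the direction in which the jaws open and shut, and the axes are right-handed (so a half turn about x gives the same grasp; the last joint's range is limited). The gripper opens to 92 mm and grips with 3 to 60 N. Pads are 19 mm wide; open, the fingers measure 130 mm over their backs; the gripper's body (75 mm by 190 mm) begins 47 mm behind the grasp point.
Start: joints at [-1.428, 0.434, 0.025, 1.573, -0.012, 1.134, -0.075], TCP at [0.152, 0.606, 0.227] pointing down, gripper open.
Joint ranges: [-2.62, 2.62], [-0.44, 2.09], [-1.27, 1.32], [0.08, 2.57], [-1.32, 4.46], [0.12, 2], [-2.74, 2.74]. Speed limits (rad/s): [2.22, 2.22, 3.01, 3.01, 3.14, 3.14, 3.14].

### API

Orientations are given as a rotation vector (axis times angle).
In Python, from cell import status, cams, arm gives the robot as it stands. The module is installed in compiled form; this text tells all that it offers.
- The arm moves only by the tool step_arm, never from a script. Its argument "rows" is a list of rows, each a list of 7 numbers: the gripper command: -1 is fully open, 1 is shut, values between are in proportion, then the shift along the tool's x, y, z as a fraction of full scale, then the turn, a rotation vector about the tool's x, y, z as a fraction of full scale. In form: [[grip, x, y, z, rx, ry, rz], ...]. A call has 1 to 12 rows; each row is the pose to reach, as a shift and turn from the pose commanded when the call began, along the tool's axes at that moment; what a row does not reach only later rows make up. Full scale, the value 1, is 80 cm for a shift and 60 degrees for a turn. A row lasts 1/12 s, in which the tool goes at most 41.7 mm and 7.16 degrees, less where a joint would pass 70% of its speed; a pose out of reach is approached as far as the arm can. A call with a number of a shift or a turn outside -1 to 1 is refused whole. A call with a gripper value outside its range is refused whole. The fingers move at their own pace and stop on an object; "newtons" is the grip in N (left out, the last holds). Time passes only in rows, so rows that repeat a pose let the fingers close. It gives the time, the measured TCP pose, the force and the opening at its end, in the units of the state.
- status.observe(): the state, without advancing time (a new reading comes with each control period).
- cams.get_image(name): name is "scene" or "side" or "wrist"; returns a dict with "pixels" (400x640x3 uint8, red, green, blue), "range_z" (400x640 float32, m along the optical axis (not along the pixel's ray), 0 where there is no reading), "camera_matrix" (3x3 intrinsics, pixels), "eye" and "attitude" of the camera in the world; the wrist camera has in their place "tool_from_camera" (4x4, takes a point from camera to tool coordinates, whose origin is the TCP and whose axes are the tool frame's). Camera axes: x right, y down, z forward; pixel columns grow to the right and rows downward; lengths in m; the calibration is good to about 2 mm. A picture is of the moment at which its call begins: read the wrist's pose just before it.
- arm.sign_off(): hands the job in, once; it reports no verdict.
The state is a dict: "clock": time; "joints": joint angles; "dq": joint speeds; "joint_efforts": joint torques, N m; "position": TCP position; "ee_rot": TCP orientation; "force": force on the tool from outside, world axes, zero at the start; "ft_torque": the same for the moment, N m; "width": opening from 0.0 (shut) to 1.0 (fully open).
Only numpy, scipy, OpenCV 4.12 (cv2) and the standard library are available. Lean on these libraries where they do the work, as an engineer would, in place of code of your own. Each camera call takes 0.05 s, during which the arm holds its last target.

### The job

On the white bottle tray with the dark pads a small glass weighing bottle stands hemmed in behind a square plastic bottle and an amber glass bottle. First clear both bottles over into the steel side tray, then take out the weighing bottle and stand it on the middle of the white tile, next stand the porcelain crucible in its stead on the middle of the small pad it left free, and last put each bottle back on the very pad it came from, standing where it stood. Set everything down gently and upright, drop or tip nothing, and do not disturb the beaker, the dropper bottle or the forceps.

Things in the scene. Friction and masses are not known exactly. Their poses are not given: they have to be found in the camera images.
- bottle_tray: Fixed white plastic tray with a low rim, 160 mm (its x) by 190 mm (its y), rim 12 mm high (beading to 15 mm), floor 4 mm above its origin. Origin: centre of its underside; its +x points away from the robot within about 15 degrees. Three flush round dark rubber pads on its floor: two of 68 mm diameter in the front row at (x -30, y +39) and (x -30, y -39) mm, one of 50 mm diameter behind them at (x +28, y 0) mm in its frame.
- side_tray: Fixed bright steel tray without pads, 115 mm (its x) by 190 mm (its y), rim 14 mm high (beading to 17 mm), wall 3 mm, floor 3 mm above its origin. Origin: centre of its underside; its long side is its y. Both bottles fit side by side along y, for example at y = +46 and -46 mm.
- tile: Fixed plain white glazed tile lying flat, 60 mm (its x) by 70 mm (its y), 7 mm thick. Origin: centre of its underside.
- square_bottle: Square cream-white plastic bottle, 60 x 60 mm, 120 mm high, about 0.14 kg; shoulders from about 85 mm up, closed by a round white cap 36 mm in diameter from 103 to 120 mm height (fixed; the bottle can be lifted by it). Stands at the start upright on one of the two front pads of the bottle tray. Origin: centre of its underside, z up.
- amber_bottle: Round amber glass reagent bottle with glass stopper, 62 mm in diameter, 125 mm high, about 0.19 kg; neck and stopper (fixed) up to 34 mm in diameter from 98 to 125 mm height, by which it can be lifted. Stands at the start upright on the other front pad of the bottle tray. Origin: centre of its underside, z up.
- weighing_bottle: Small cylindrical clear glass weighing bottle, 40 mm in diameter, with a fixed lid 42 mm in diameter that begins at 32 mm height and ends in a knob at 62 mm; 0.035 kg. Stands at the start on the rear pad of the bottle tray, behind the two bottles. Origin: centre of its underside, z up.
- crucible: White porcelain crucible with fixed lid and small knob, 50 mm high, 0.03 kg; tapers from 24 mm diameter at the foot to 45 mm at the lid's edge (35 mm height); can be gripped across its upper part at about 34 mm height. Stands at the start on the worktop. Origin: centre of its underside, z up.
- beaker: Bystander: open glass beaker with pinkish contents, 55 mm in diameter, 70 mm high. Leave it where it is. Origin: centre of its underside.
- dropper: Bystander: dropper bottle with red rubber bulb, 42 mm in diameter, 125 mm high. Leave it where it is. Origin: centre of its underside.
- forceps: Bystander: steel forceps lying flat, 126 x 17 x 8 mm along its x. Leave it where it is. Origin: centre of its underside.

How it is judged:
On the way, in this order (a step that is already met when the one before it is completed fails the run):
1. both bottles stand released in the steel side tray, while the weighing bottle is still in its place (x of square_bottle in the frame of side_tray between -0.035 and 0.035 m and y of square_bottle in the frame of side_tray between -0.07 and 0.07 m and z of square_bottle in the frame of side_tray between 0 and 0.009 m and angle between each of square_bottle, amber_bottle's own z axis and vertical below 0.1 rad and x of amber_bottle in the frame of side_tray between -0.035 and 0.035 m and y of amber_bottle in the frame of side_tray between -0.07 and 0.07 m and z of amber_bottle in the frame of side_tray between 0 and 0.009 m and contact force between the fingers and square_bottle below 0.1 N and linear speed of each of square_bottle, amber_bottle below 0.02 m/s and contact force between the fingers and amber_bottle below 0.1 N and distance of weighing_bottle from where it was at the start of the episode below 0.02 m), for 0.2 s.
2. the weighing bottle stands released on the middle of the white tile, the bottles still in the side tray (horizontal distance between weighing_bottle and tile below 0.013 m and z of weighing_bottle in the frame of tile between 0.004 and 0.011 m and angle between each of weighing_bottle, square_bottle, amber_bottle's own z axis and vertical below 0.1 rad and contact force between the fingers and weighing_bottle below 0.1 N and linear speed of weighing_bottle below 0.02 m/s and x of square_bottle in the frame of side_tray between -0.035 and 0.035 m and y of square_bottle in the frame of side_tray between -0.07 and 0.07 m and z of square_bottle in the frame of side_tray between 0 and 0.009 m and x of amber_bottle in the frame of side_tray between -0.035 and 0.035 m and y of amber_bottle in the frame of side_tray between -0.07 and 0.07 m and z of amber_bottle in the frame of side_tray between 0 and 0.009 m), for 0.2 s.
3. the crucible stands released on the rear pad of the bottle tray, the bottles still in the side tray (x of crucible in the frame of bottle_tray between 0.015 and 0.041 m and y of crucible in the frame of bottle_tray between -0.013 and 0.013 m and z of crucible in the frame of bottle_tray between 0.001 and 0.008 m and angle between each of crucible, square_bottle, amber_bottle's own z axis and vertical below 0.1 rad and contact force between the fingers and crucible below 0.1 N and linear speed of crucible below 0.02 m/s and x of square_bottle in the frame of side_tray between -0.035 and 0.035 m and y of square_bottle in the frame of side_tray between -0.07 and 0.07 m and z of square_bottle in the frame of side_tray between 0 and 0.009 m and x of amber_bottle in the frame of side_tray between -0.035 and 0.035 m and y of amber_bottle in the frame of side_tray between -0.07 and 0.07 m and z of amber_bottle in the frame of side_tray between 0 and 0.009 m), for 0.2 s.
At the end, for the whole second after the job is handed in: Both bottles stand upright within 15 mm of where each stood at the start, the weighing bottle upright on the tile within 13 mm of its centre, the crucible upright on the rear pad of the bottle tray within 13 mm of its centre along each of the tray's axes; all released and at rest (distance of each of square_bottle, amber_bottle from where it was at the start of the episode below 0.015 m and angle between each of square_bottle, amber_bottle, weighing_bottle, crucible's own z axis and vertical below 0.1 rad and horizontal distance between weighing_bottle and tile below 0.013 m and z of weighing_bottle in the frame of tile between 0.004 and 0.011 m and x of crucible in the frame of bottle_tray between 0.015 and 0.041 m and y of crucible in the frame of bottle_tray between -0.013 and 0.013 m and z of crucible in the frame of bottle_tray between 0.001 and 0.008 m and contact force between the fingers and square_bottle below 0.1 N and linear speed of each of square_bottle, amber_bottle, weighing_bottle, crucible below 0.02 m/s and contact force between the fingers and amber_bottle below 0.1 N and contact force between the fingers and weighing_bottle below 0.1 N and contact force between the fingers and crucible below 0.1 N); the robot touches nothing.
It fails at once if the beaker, the dropper bottle or the forceps was shifted by more than 20 mm or tipped (distance of any of beaker, dropper, forceps from where it was at the start of the episode above 0.02 m or angle between any of beaker, dropper's own z axis and vertical above 0.4 rad).
It fails at once if a bottle, the weighing bottle or the crucible was tipped by more than about 35 degrees (angle between any of square_bottle, amber_bottle, weighing_bottle, crucible's own z axis and vertical above 0.6 rad).
It fails at once if a thing was let fall from more than about 25 mm ((linear speed of square_bottle above 0.7 m/s and contact force between the fingers and square_bottle below 0.05 N) or (linear speed of amber_bottle above 0.7 m/s and contact force between the fingers and amber_bottle below 0.05 N) or (linear speed of weighing_bottle above 0.7 m/s and contact force between the fingers and weighing_bottle below 0.05 N) or (linear speed of crucible above 0.7 m/s and contact force between the fingers and crucible below 0.05 N)).
It also fails if it takes over 120 s, if anything falls off the work surface, if the arm or the gripper's body presses on something with over 40 N, if the wrist force passes 120 N, or if a joint passes its speed limit or range.

## Working session

There is one attempt and no reset: what is moved stays moved. The work goes in short steps, Python scripts to look and compute and a tool call to move; the robot and the scene stay as the last step left them, time stands still between calls to the robot, and variables do not carry over. Pictures are saved under pics/ and viewed, and the job is handed in when it is done.

Besides the shell and the picture viewer there is one more tool, called after "Request:" as name([rows], argument=value, ...), one row to a line, values as JSON. step_arm: Moves the arm, as the interface text tells. Its arguments: {"type":"object","properties":{"rows":{"type":"array","items":{"type":"array","items":{"type":"number"}}},"newtons":{"type":"number"}},"required":["rows"]}

```bash
mkdir -p pics; python3 - <<'E'
from cell import status,cams,arm
import cv2
print(status.observe(), arm.grip_depth)
for n in("scene","side","wrist"):
    d=cams.get_image(n); cv2.imwrite(f"pics/a_{n}.png",d["pixels"][:,:,::-1])
    print(n,d["camera_matrix"].tolist(),d.get("eye"),d.get("attitude"),d.get("tool_from_camera"))
E
```

```text
{'clock': 0.0, 'joints': array([-1.42759652,  0.43523433,  0.02497166,  1.57408876, -0.01165118,
        1.1339762 , -0.07508927]), 'dq': array([-0.00072753,  0.00154408, -0.0009655 , -0.00220144,  0.00028315,
       -0.00149243, -0.00076215]), 'joint_efforts': array([ 1.71623233e-04, -6.67855597e+01,  9.84859094e-01, -3.14467907e+01,
       -6.06902526e-02,  4.23259498e-02,  1.51929648e-04]), 'position': array([0.15199794, 0.60571799, 0.22594111]), 'ee_rot': array([-1.02722107,  1.316733  ,  1.02549562]), 'force': array([-0.57125549, -0.51887483,  0.04906081]), 'ft_torque': array([ 0.04379945,  0.0081242 , -0.0002145 ]), 'width': 0.9980833331497925} 0.0188
scene [[446.689210871451, 0.0, 324.8430219205343], [0.0, 446.689210871451, 201.6068017195551], [0.0, 0.0, 1.0]] [ 0.04199982 -0.34269325  0.94327459] [-2.31050645  0.99131418 -0.31518547] None
side [[504.2091319215004, 0.0, 311.74352201477353], [0.0, 504.2091319215004, 198.78150158324968], [0.0, 0.0, 1.0]] [0.46182343 1.07525154 0.73955066] [-0.12549892  2.78636021 -1.35938571] None
wrist [[291.75703368252124, 0.0, 321.96949999115543], [0.0, 291.75703368252124, 197.9634800349472], [0.0, 0.0, 1.0]] None None [[ 7.24253815e-04 -3.08004776e-01  9.51384535e-01 -1.58895292e-01]
 [-8.92270550e-04 -9.51384605e-01 -3.08004119e-01  8.38313480e-02]
 [ 9.99999340e-01 -6.25819244e-04 -9.63867521e-04  9.97205136e-05]
 [ 0.00000000e+00  0.00000000e+00  0.00000000e+00  1.00000000e+00]]
```

View pics/a_scene.png

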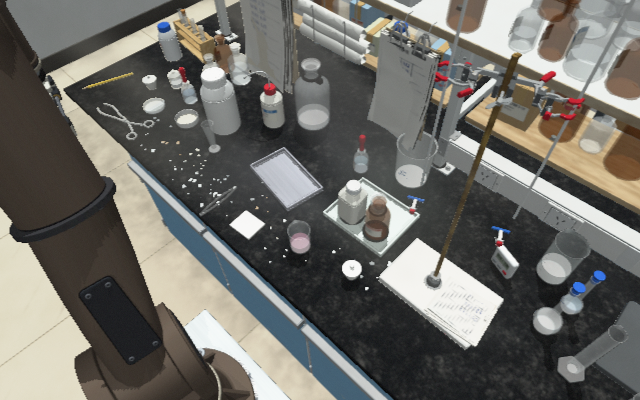

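View pics/a_side.png

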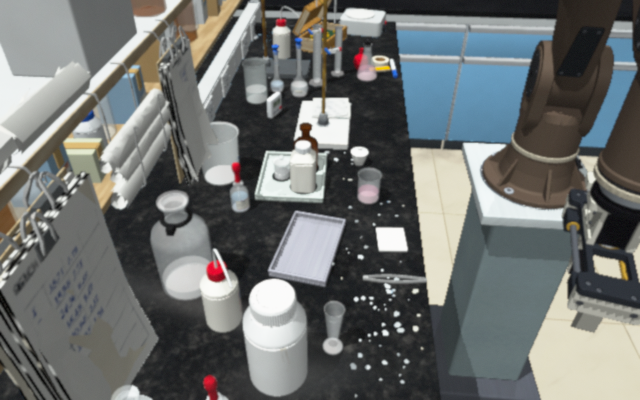

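View pics/a_wrist.png

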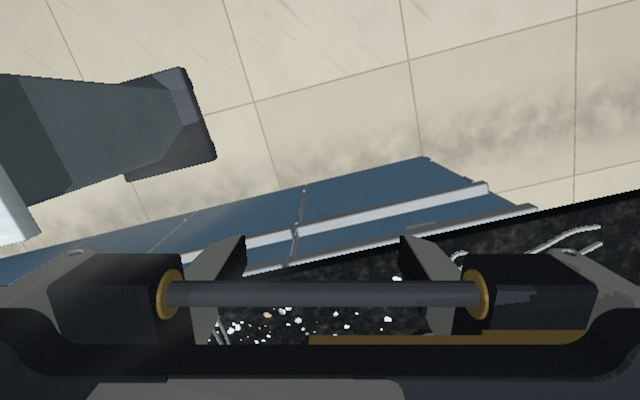

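```bash
cat > h.py <<'E'
from cell import status,cams,arm
import cv2, numpy as np
from scipy.spatial.transform import Rotation as R
def cloud(n):
    s=status.observe(); d=cams.get_image(n); z=d["range_z"]; K=d["camera_matrix"]
    v,u=np.mgrid[:400,:640]
    P=np.stack([(u-K[0,2])/K[0,0]*z,(v-K[1,2])/K[1,1]*z,z],-1)
    if n=="wrist":
        T=d["tool_from_camera"]; P=P@T[:3,:3].T+T[:3,3]
        P=P@R.from_rotvec(s["ee_rot"]).as_matrix().T+s["position"]
    else:
        P=P@R.from_rotvec(d["attitude"]).as_matrix().T+d["eye"]
    P[z<=0]=np.nan
    return P,d["pixels"],d
def crop(img,x0,y0,x1,y1,f,name):
    c=img[y0:y1,x0:x1,::-1]; cv2.imwrite(name,cv2.resize(c,None,fx=f,fy=f,interpolation=cv2.INTER_CUBIC))
E
python3 - <<'E'
from h import *
for n in("scene","side"):
    P,I,d=cloud(n); np.savez(f"{n}0.npz",P=P,I=I)
    print(n,"nan",np.isnan(P).mean())
    if n=="scene":
        pts=dict(tray=(373,240),crucible=(352,268),tile=(247,225),beaker=(299,228),sq=(353,187),amb=(379,202),drop=(361,140),steel=(286,177),forc=(218,201),rodbase=(434,280),bench=(320,300))
    else:
        pts=dict(tray=(275,190),crucible=(359,150),tile=(391,239),beaker=(369,172),sq=(303,147),amb=(306,128),wb=(283,160),drop=(236,170),steel=(308,248),forc=(394,279))
    for k,(u,v) in pts.items(): print(k,P[v,u].round(3))
    if n=="scene": crop(I,200,110,460,320,3,"pics/b_scene.png")
    else: crop(I,220,100,440,300,3,"pics/b_side.png")
E
```

```text
scene nan 0.00391796875
tray [ 0.546 -0.002  0.004]
crucible [ 0.436 -0.029  0.042]
tile [0.359 0.259 0.009]
beaker [0.43  0.139 0.041]
sq [0.564 0.086 0.123]
amb [0.568 0.01  0.129]
drop [0.7   0.179 0.117]
steel [0.541 0.309 0.002]
forc [0.357 0.378 0.005]
rodbase [ 0.529 -0.185  0.059]
bench [ 0.343 -0.016 -0.002]
side nan 0.00392578125
tray [0.637 0.113 0.006]
crucible [ 0.439 -0.024  0.045]
tile [0.364 0.267 0.008]
beaker [0.415 0.097 0.061]
sq [0.569 0.106 0.127]
amb [0.57  0.025 0.13 ]
wb [0.623 0.059 0.058]
drop [0.708 0.187 0.111]
steel [0.538 0.309 0.007]
forc [0.361 0.377 0.003]
```

View pics/b_scene.png

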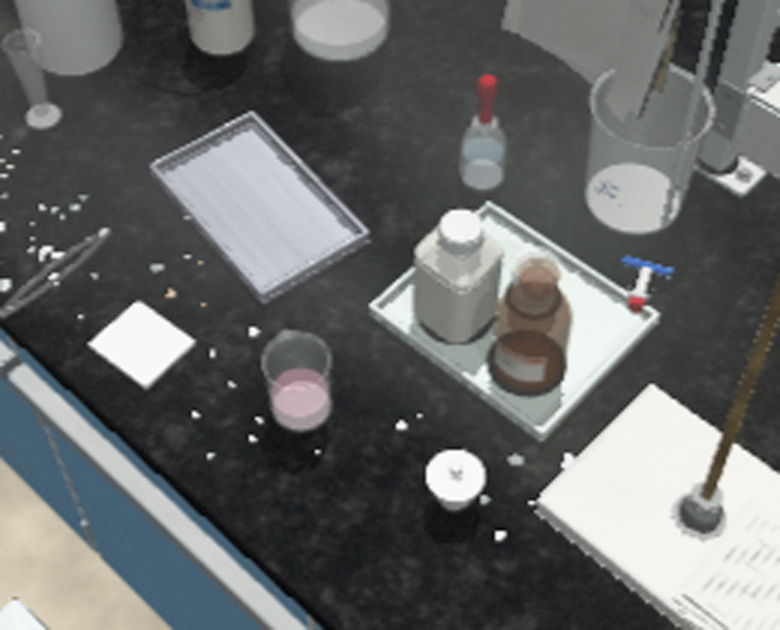

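View pics/b_side.png

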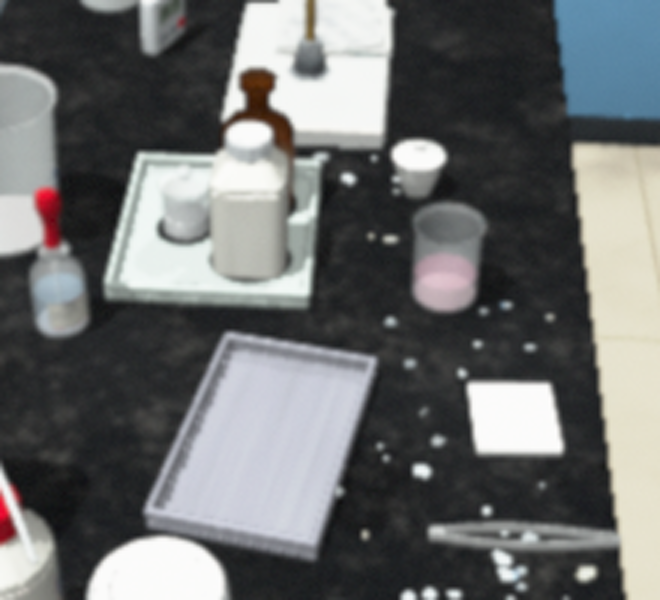

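```bash
python3 - <<'E'
from h import *
H={}
for n in("scene","side"):
    f=np.load(f"{n}0.npz"); P=f["P"].reshape(-1,3); I=f["I"].reshape(-1,3)
    ok=np.isfinite(P[:,0])&(P[:,0]>.28)&(P[:,0]<.78)&(P[:,1]>-.18)&(P[:,1]<.46)&(P[:,2]<.16); P=P[ok];I=I[ok]
    o=np.argsort(P[:,2]);P=P[o];I=I[o]
    img=np.zeros((250,320,3),np.uint8)
    r=((.78-P[:,0])*500).astype(int);c=((.46-P[:,1])*500).astype(int)
    for a,b,q in zip(r,c,I): img[a:a+2,b:b+2]=q
    cv2.imwrite(f"pics/c_{n}.png",cv2.resize(img[:,:,::-1],None,fx=2.4,fy=2.4))
    def rng(x0,x1,y0,y1,z0,z1,msg):
        m=(P[:,0]>x0)&(P[:,0]<x1)&(P[:,1]>y0)&(P[:,1]<y1)&(P[:,2]>z0)&(P[:,2]<z1); Q=P[m]
        if len(Q)<5: print(n,msg,len(Q)); return
        rc=cv2.minAreaRect((Q[:,:2]*1000).astype(np.float32)); (cc,rr)=cv2.minEnclosingCircle((Q[:,:2]*1000).astype(np.float32))
        print(n,msg,len(Q),"rect",np.round(rc[0],1),np.round(rc[1],1),round(rc[2],1),"circ",np.round(cc,1),round(rr,1),"zmax",Q[:,2].max().round(3),"med",np.median(Q[:,2]).round(4))
    rng(.30,.43,.2,.33,.004,.02,"tile")
    rng(.42,.68,.18,.45,.009,.03,"steelrim")
    rng(.45,.71,-.08,.16,.009,.022,"trayrim")
    rng(.52,.62,.04,.14,.114,.14,"sqcap")
    rng(.52,.64,-.03,.04,.118,.14,"ambcap")
    rng(.58,.68,.02,.1,.03,.08,"wb")
    rng(.38,.5,-.1,.03,.03,.06,"cruc")
    rng(.38,.5,.06,.18,.02,.09,"beaker")
    rng(.65,.76,.13,.24,.02,.15,"dropper")
E
```

```text
scene tile 581 rect [364.2 268.5] [117.3 123.1] 89.1 circ [366.3 264.6] 76.8 zmax 0.014 med 0.0076
scene steelrim 440 rect [534.5 304.9] [194.8 118.4] 80.6 circ [533.9 306.3] 111.0 zmax 0.022 med 0.0158
scene trayrim 692 rect [594.7  39.6] [257.7 190.7] 84.6 circ [594.7  39.6] 160.3 zmax 0.022 med 0.0147
scene sqcap 165 rect [567.5  88.7] [34.6 33.8] 69.2 circ [568.3  88.1] 19.0 zmax 0.128 med 0.1232
scene ambcap 153 rect [569.6  11.3] [31.5 32.2] 43.2 circ [569.5  11.7] 17.7 zmax 0.133 med 0.1288
scene wb 105 rect [616.9  63.6] [34.4 67. ] 65.5 circ [614.5  59.5] 34.6 zmax 0.077 med 0.052
scene cruc 272 rect [459.7 -53.8] [ 43.7 115.1] 40.5 circ [460.4 -53. ] 57.7 zmax 0.053 med 0.0394
scene beaker 577 rect [411.5 120.6] [54.9 54.3] 10.5 circ [412.4 121.7] 29.7 zmax 0.075 med 0.0459
scene dropper 337 rect [701.8 177.8] [34.9 41.4] 38.8 circ [705.  180.2] 21.8 zmax 0.127 med 0.0559
side tile 802 rect [365.3 264.5] [129.3 126.1] 89.0 circ [366.  264.7] 86.8 zmax 0.013 med 0.0086
side steelrim 798 rect [504.4 309.9] [195.6 187. ] 81.4 circ [517.6 309.3] 121.2 zmax 0.022 med 0.0168
side trayrim 783 rect [567.   35.9] [234.9 230. ] 0.6 circ [578.6  35.9] 151.6 zmax 0.022 med 0.0159
side sqcap 158 rect [571.9  91.4] [36.8 34.8] 76.7 circ [570.2  91.3] 19.9 zmax 0.128 med 0.1244
side ambcap 118 rect [572.7  12.2] [32.4 33.4] 36.7 circ [573.4  12.5] 19.2 zmax 0.134 med 0.13
side wb 253 rect [620.7  51.4] [59.2 40.3] 24.6 circ [621.2  46.7] 31.6 zmax 0.077 med 0.0525
side cruc 172 rect [460.7 -53. ] [ 43.  111.8] 39.9 circ [462.  -51.9] 56.0 zmax 0.053 med 0.0402
side beaker 634 rect [414.8 120.1] [58. 52.] 61.8 circ [413.2 120.4] 30.0 zmax 0.075 med 0.0521
side dropper 527 rect [706.4 187.7] [41.7 30.8] 21.1 circ [708.2 183.6] 21.1 zmax 0.129 med 0.0563
```

View pics/c_scene.png

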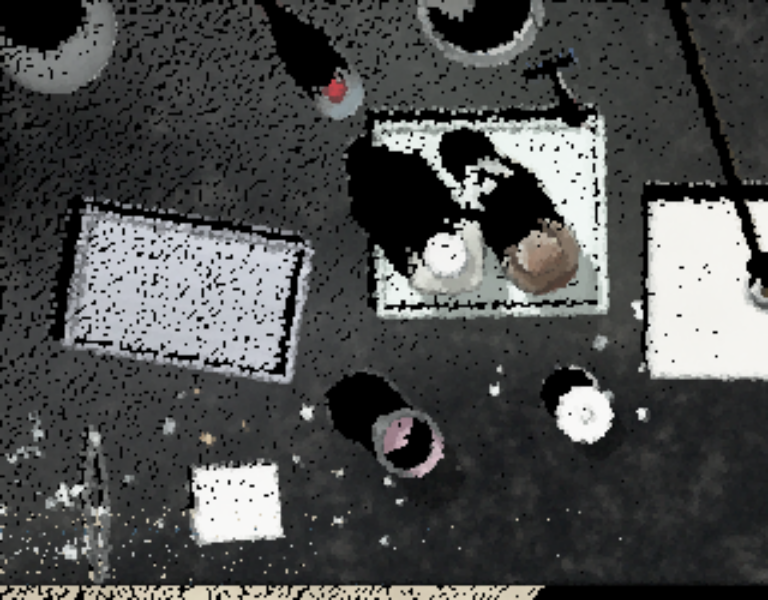

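View pics/c_side.png

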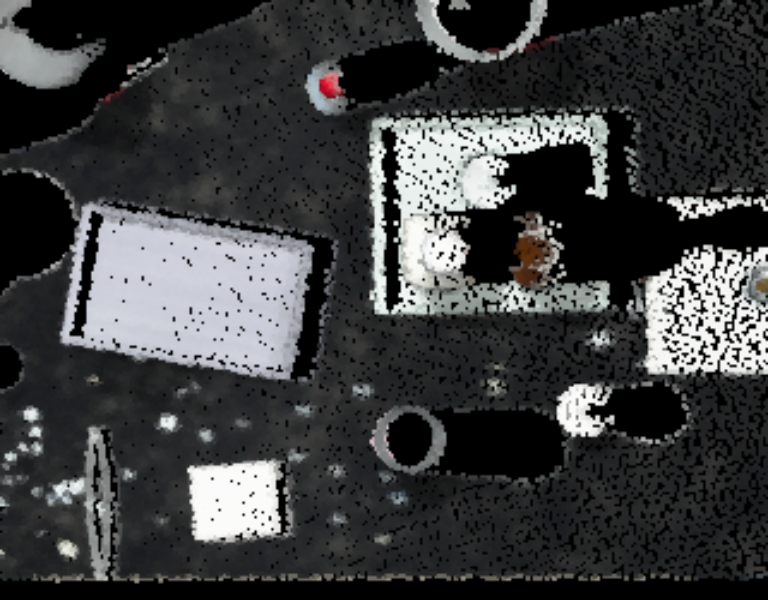

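```bash
python3 - <<'E'
from h import *
from scipy.optimize import least_squares
M=R.from_rotvec(status.observe()["ee_rot"]).as_matrix(); print(M.round(4))
def outl(q,c,w,h,rad=None):
    a=q[2]; d=c-q[:2]; x=d[:,0]*np.cos(a)+d[:,1]*np.sin(a); y=-d[:,0]*np.sin(a)+d[:,1]*np.cos(a)
    dx=abs(x)-w/2; dy=abs(y)-h/2
    o=np.hypot(np.maximum(dx,0),np.maximum(dy,0)); return o+np.minimum(np.maximum(dx,dy),0)
for n in("scene","side"):
    f=np.load(f"{n}0.npz"); P=f["P"].reshape(-1,3); I=f["I"].reshape(-1,3).astype(int)
    ok=np.isfinite(P[:,0]); P=P[ok]; I=I[ok]
    for nm,q0,w,h,zr in(("tray",[.601,.052,.02],.158,.188,(.011,.018)),("steel",[.534,.306,-.16],.112,.187,(.012,.02))):
        m=(P[:,2]>zr[0])&(P[:,2]<zr[1]); Q=P[m]; Q=Q[abs(outl(np.array(q0),Q[:,:2],w,h))<.012]
        r=least_squares(lambda q:outl(q,Q[:,:2],w,h),q0,loss="soft_l1",f_scale=.002)
        print(n,nm,len(Q),r.x.round(4),np.degrees(r.x[2]).round(2),np.median(abs(r.fun)).round(4))
    m=(I.min(1)>215)&(abs(P[:,0]-.365)<.05)&(abs(P[:,1]-.264)<.055)&(P[:,2]<.014); Q=P[m]
    rc=cv2.minAreaRect((Q[:,:2]*1000).astype(np.float32)); print(n,"tile",rc, Q.mean(0).round(4))
    for nm,c,rr,zlo,zhi in(("cruc",(.436,-.027),.03,.028,.06),("sqtop",(.569,.09),.022,.118,.13),("amtop",(.571,.012),.022,.122,.135),("beak",(.412,.121),.035,.06,.08)):
        m=(np.hypot(P[:,0]-c[0],P[:,1]-c[1])<rr)&(P[:,2]>zlo)&(P[:,2]<zhi);Q=P[m]
        cc=cv2.minEnclosingCircle((Q[:,:2]*1000).astype(np.float32)); print(n,nm,cc,Q[:,:2].mean(0).round(4))
    # tall things near
    m=(P[:,2]>.14)&(P[:,0]>.3)&(P[:,0]<.95)&(abs(P[:,1]-.1)<.45); Q=P[m]
    for y in np.arange(-.35,.55,.05):
        g=Q[abs(Q[:,1]-y)<.025]; 
        if len(g): print(n,"tall y",round(y,2),"minx",g[:,0].min().round(3), "z",g[g[:,0].argmin(),2].round(3),len(g))
E
```

```text
[[-1.000e-04 -9.699e-01  2.434e-01]
 [-8.000e-04  2.434e-01  9.699e-01]
 [-1.000e+00 -1.000e-04 -8.000e-04]]
scene tray 462 [0.5987 0.0528 0.0228] 1.31 0.0015
scene steel 346 [ 0.5342  0.3046 -0.1684] -9.65 0.0012
scene tile ((361.677490234375, 263.8595886230469), (59.561302185058594, 70.92200469970703), 3.5198867321014404) [0.3612 0.2633 0.0077]
scene cruc ((435.458740234375, -25.64980697631836), 23.067113876342773) [ 0.4344 -0.0271]
scene sqtop ((568.3497314453125, 88.1259994506836), 18.959760665893555) [0.567  0.0884]
scene amtop ((569.4782104492188, 11.69393539428711), 17.67696762084961) [0.5691 0.0115]
scene beak ((412.3601379394531, 121.6720962524414), 29.700698852539062) [0.4152 0.1257]
scene tall y -0.35 minx 0.839 z 0.391 943
scene tall y -0.3 minx 0.837 z 0.396 2038
scene tall y -0.25 minx 0.526 z 0.571 4400
scene tall y -0.2 minx 0.502 z 0.558 5930
scene tall y -0.15 minx 0.479 z 0.578 3675
scene tall y -0.1 minx 0.495 z 0.273 4196
scene tall y -0.05 minx 0.836 z 0.389 1655
scene tall y -0.0 minx 0.837 z 0.405 1704
scene tall y 0.05 minx 0.784 z 0.143 2249
scene tall y 0.1
[... 955 characters left out ...]
 0.881 z 0.189 277
side tall y -0.3 minx 0.88 z 0.185 321
side tall y -0.25 minx 0.554 z 0.264 185
side tall y -0.2 minx 0.538 z 0.263 350
side tall y -0.15 minx 0.538 z 0.307 100
side tall y -0.1 minx 0.499 z 0.273 116
side tall y -0.05 minx 0.841 z 0.399 267
side tall y -0.0 minx 0.841 z 0.401 181
side tall y 0.05 minx 0.787 z 0.151 352
side tall y 0.1 minx 0.783 z 0.14 2071
side tall y 0.15 minx 0.794 z 0.14 2063
side tall y 0.2 minx 0.792 z 0.146 2238
side tall y 0.25 minx 0.789 z 0.14 1633
side tall y 0.3 minx 0.784 z 0.354 2280
side tall y 0.35 minx 0.787 z 0.357 3557
side tall y 0.4 minx 0.714 z 0.141 7032
side tall y 0.45 minx 0.715 z 0.14 4315
side tall y 0.5 minx 0.657 z 0.184 2703
```

```bash
cat >> h.py <<'E'
def go(p,jaw=0.0,s=None):
    s=s or status.observe(); Rm=R.from_rotvec(s["ee_rot"]); 
    d=Rm.inv().apply(np.array(p)-s["position"])/.8
    a=np.radians(jaw); z=np.array([np.cos(a),np.sin(a),0]); x=np.array([0,0,-1.]); G=np.stack([x,np.cross(z,x),z],1)
    r=np.degrees((Rm.inv()*R.from_matrix(G)).as_rotvec())/60
    print("pos",s["position"].round(4),"t",round(s["clock"],2),"w",round(s["width"],3),"F",s["force"].round(1),"shift",d.round(4),"turn",r.round(4),"rows",np.linalg.norm(d)*.8/.0417)
E
python3 - <<'E'
from h import *
for n in("scene","side"):
    P=np.load(f"{n}0.npz")["P"].reshape(-1,3)
    m=(P[:,2]>.1)&(P[:,0]>.4)&(P[:,0]<.75)&(P[:,1]<-.03)&(P[:,1]>-.3)
    Q=P[m]
    for z in np.arange(.1,.6,.05):
        g=Q[abs(Q[:,2]-z)<.025]
        if len(g): print(n,round(z,2),len(g),g.min(0).round(3),g.max(0).round(3))
go([.5692,.0897,.25],0)
go([.40,.35,.25],40)
E
```

```text
scene 0.1 30 [ 0.535 -0.183  0.1  ] [ 0.542 -0.175  0.125]
scene 0.15 65 [ 0.534 -0.184  0.127] [ 0.544 -0.175  0.174]
scene 0.2 70 [ 0.534 -0.183  0.175] [ 0.543 -0.175  0.224]
scene 0.25 306 [ 0.495 -0.267  0.225] [ 0.591 -0.082  0.275]
scene 0.3 147 [ 0.495 -0.183  0.275] [ 0.543 -0.085  0.324]
scene 0.35 207 [ 0.511 -0.263  0.325] [ 0.572 -0.106  0.375]
scene 0.4 265 [ 0.509 -0.263  0.375] [ 0.57  -0.106  0.425]
scene 0.45 309 [ 0.51  -0.263  0.425] [ 0.57  -0.106  0.475]
scene 0.5 388 [ 0.51  -0.263  0.475] [ 0.572 -0.107  0.525]
scene 0.55 2057 [ 0.479 -0.267  0.525] [ 0.602 -0.093  0.575]
side 0.1 25 [ 0.54  -0.182  0.1  ] [ 0.547 -0.171  0.122]
side 0.15 67 [ 0.538 -0.188  0.125] [ 0.547 -0.171  0.174]
side 0.2 72 [ 0.539 -0.185  0.175] [ 0.548 -0.172  0.224]
side 0.25 153 [ 0.499 -0.265  0.225] [ 0.592 -0.084  0.275]
side 0.3 130 [ 0.499 -0.185  0.275] [ 0.546 -0.079  0.325]
side 0.35 107 [ 0.514 -0.268  0.326] [ 0.571 -0.103  0.374]
side 0.4 12 [ 0.514 -0.112  0.376] [ 0.517 -0.107  0.389]
pos [0.152  0.606  0.2263] t 0.25 w 0.999 F [0.1 0.1 0.3] shift [-0.0292 -0.6628 -0.4991] turn [ 1.2652e+00 -6.0000e-04  5.0000e-04] rows 15.927197513884092
pos [0.152  0.606  0.2263] t 0.25 w 0.999 F [0.1 0.1 0.3] shift [-0.0294 -0.3785 -0.2349] turn [ 5.986e-01 -7.000e-04  3.000e-04] rows 8.56495455807764
```

Request:
step_arm([
  [-1,-0.03,-0.378,-0.235,0.6,0,0],
  [-1,-0.03,-0.378,-0.235,0.6,0,0],
  [-1,-0.03,-0.378,-0.235,0.6,0,0],
  [-1,-0.03,-0.378,-0.235,0.6,0,0],
  [-1,-0.03,-0.378,-0.235,0.6,0,0],
  [-1,-0.03,-0.378,-0.235,0.6,0,0],
  [-1,-0.03,-0.378,-0.235,0.6,0,0],
  [-1,-0.03,-0.378,-0.235,0.6,0,0],
  [-1,-0.03,-0.378,-0.235,0.6,0,0],
  [-1,-0.03,-0.378,-0.235,0.6,0,0],
  [-1,-0.03,-0.378,-0.235,0.6,0,0],
  [-1,-0.03,-0.378,-0.235,0.6,0,0],
], newtons=15)

```text
clock: 1.25
position: [0.3989, 0.351, 0.2506]
ee_rot: [-0.545, 1.502, 0.546]
force: [-1.0, -0.3, -0.6]
width: 1.0
```

```bash
python3 - <<'E'
from h import *
print(status.observe()["joints"].round(2))
go([.5692,.0897,.25],0)
E
```

```text
[-1.04  0.26  0.28  1.78 -0.08  1.11 -0.04]
pos [0.3989 0.351  0.2506] t 1.25 w 1.0 F [-1.  -0.3 -0.6] shift [ 0.0005 -0.387  -0.0465] turn [ 6.659e-01 -5.000e-04 -5.000e-04] rows 7.478328923276322
```

Request:
step_arm([
  [-1,0,-0.387,-0.0465,0.666,0,0],
  [-1,0,-0.387,-0.0465,0.666,0,0],
  [-1,0,-0.387,-0.0465,0.666,0,0],
  [-1,0,-0.387,-0.0465,0.666,0,0],
  [-1,0,-0.387,-0.0465,0.666,0,0],
  [-1,0,-0.387,-0.0465,0.666,0,0],
  [-1,0,-0.387,-0.0465,0.666,0,0],
  [-1,0,-0.387,-0.0465,0.666,0,0],
  [-1,0,-0.387,-0.0465,0.666,0,0],
  [-1,0,-0.387,-0.0465,0.666,0,0],
  [-1,0,-0.387,-0.0465,0.666,0,0],
])

```text
clock: 2.17
position: [0.5691, 0.0914, 0.2502]
ee_rot: [-0.001, 1.572, 0.002]
force: [-0.2, 0.2, 0.3]
width: 0.999
```

```bash
python3 - <<'E'
from h import *
print(status.observe()["joints"].round(2))
go([.5692,.0897,.102],0)
P,I,d=cloud("wrist"); cv2.imwrite("pics/d_w.png",I[:,:,::-1]); np.savez("w1.npz",P=P,I=I)
P,I,d=cloud("side"); cv2.imwrite("pics/d_s.png",I[:,:,::-1])
E
```

```text
[-0.64  0.36  0.53  1.69 -0.2   1.15 -0.05]
pos [0.5691 0.0914 0.2502] t 2.17 w 0.999 F [-0.2  0.2  0.3] shift [ 0.1853 -0.0023  0.0004] turn [ 0.0021 -0.0011 -0.0008] rows 3.555089375186682
```

View pics/d_w.png

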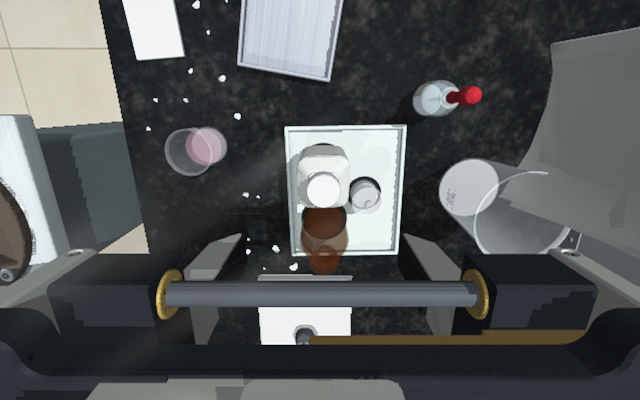

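View pics/d_s.png

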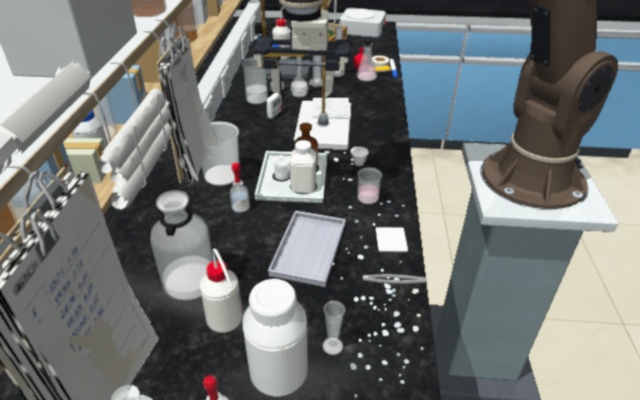

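```bash
python3 - <<'E'
from h import *
f=np.load("w1.npz");P=f["P"].reshape(-1,3)
for nm,c,rr,zlo,zhi in(("cruc",(.436,-.027),.03,.028,.06),("sqtop",(.569,.09),.03,.118,.13),("amtop",(.571,.012),.03,.122,.135),("wblid",(.628,.053),.03,.03,.09),):
    m=(np.hypot(P[:,0]-c[0],P[:,1]-c[1])<rr)&(P[:,2]>zlo)&(P[:,2]<zhi);Q=P[m]
    if len(Q)<4: print(nm,len(Q));continue
    print(nm,len(Q),cv2.minEnclosingCircle((Q[:,:2]*1000).astype(np.float32)),Q.mean(0).round(4),Q[:,2].max())
E
```

```text
cruc 0
sqtop 921 ((569.4820556640625, 90.67759704589844), 17.917089462280273) [0.5695 0.0917 0.1237] 0.12615620031256242
amtop 668 ((570.2027587890625, 12.40623950958252), 17.286901473999023) [0.5706 0.0132 0.1292] 0.13151062495050045
wblid 872 ((627.2451171875, 53.70075607299805), 21.42925262451172) [0.6258 0.0569 0.0521] 0.06810726940159087
```

Request:
step_arm([
  [-1,0.1,-0.001,0,0,0,0],
  [-1,0.14,-0.001,0,0,0,0],
  [-1,0.17,-0.001,0,0,0,0],
  [-1,0.185,-0.001,0,0,0,0],
  [-1,0.185,-0.001,0,0,0,0],
  [1,0.185,-0.001,0,0,0,0],
  [1,0.185,-0.001,0,0,0,0],
  [1,0.185,-0.001,0,0,0,0],
  [1,0.185,-0.001,0,0,0,0],
  [1,0.185,-0.001,0,0,0,0],
  [1,0.185,-0.001,0,0,0,0],
  [1,0.185,-0.001,0,0,0,0],
], newtons=15)

```text
clock: 3.27
position: [0.57, 0.0882, 0.1033]
ee_rot: [0.001, 1.57, -0.0]
force: [0.6, -0.7, 0.4]
width: 0.546
```

Request:
step_arm([
  [1,0,0.001,0,0,0,0],
  [1,0,0.001,0,0,0,0],
  [1,0,0.001,0,0,0,0],
  [1,0,0.001,0,0,0,0],
  [1,0,0.001,0,0,0,0],
  [1,0,0.001,0,0,0,0],
  [1,0,0.001,0,0,0,0],
  [1,0,0.001,0,0,0,0],
])

```text
clock: 3.93
position: [0.5698, 0.089, 0.1028]
ee_rot: [0.001, 1.571, -0.001]
force: [0.6, 1.1, 0.8]
width: 0.389
```

```bash
python3 - <<'E'
from h import *
go([.5695,.0905,.153],0)
P,I,d=cloud("wrist"); cv2.imwrite("pics/e_w.png",I[:,:,::-1])
E
```

```text
pos [0.5698 0.089  0.1028] t 3.93 w 0.389 F [0.6 1.1 0.8] shift [-0.0628  0.0019 -0.0004] turn [-0.0008  0.0002 -0.0001] rows 1.2052437830308609
```

View pics/e_w.png

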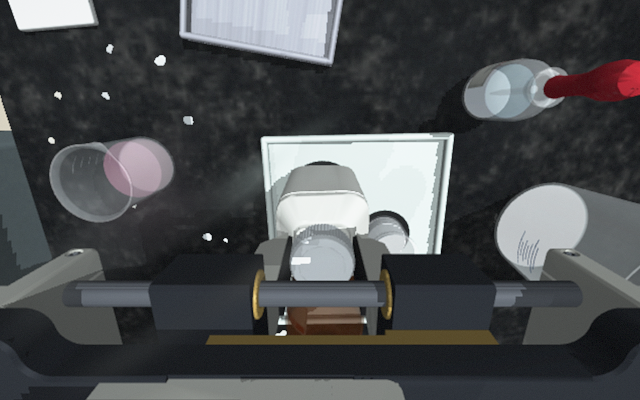

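Request:
step_arm([
  [1,-0.02,0,0,0,0,0],
  [1,-0.05,0,0,0,0,0],
  [1,-0.075,0,0,0,0,0],
  [1,-0.075,0.02,-0.002,0,0,0],
  [1,-0.075,0.06,-0.006,0,0,0],
  [1,-0.075,0.1,-0.01,0,0,0],
  [1,-0.075,0.14,-0.014,0,0,0],
  [1,-0.075,0.18,-0.018,0,0,0],
  [1,-0.075,0.22,-0.022,0,0,0],
  [1,-0.075,0.26,-0.026,0,0,0],
  [1,-0.075,0.3,-0.03,0,0,0],
  [1,-0.075,0.326,-0.033,0,0,0],
])

```text
clock: 4.98
position: [0.5418, 0.3536, 0.162]
ee_rot: [-0.001, 1.572, 0.002]
force: [-0.5, 0.3, -2.3]
width: 0.382
```

```bash
python3 - <<'E'
from h import *
go([.5437,.3503,.103],0)
P,I,d=cloud("side"); crop(I,200,100,460,320,3,"pics/f_s.png")
E
```

```text
pos [0.5418 0.3536 0.162 ] t 4.98 w 0.382 F [-0.5  0.3 -2.3] shift [ 0.0737 -0.0042  0.0024] turn [ 0.0022 -0.0015 -0.0006] rows 1.4174070961732241
```

View pics/f_s.png

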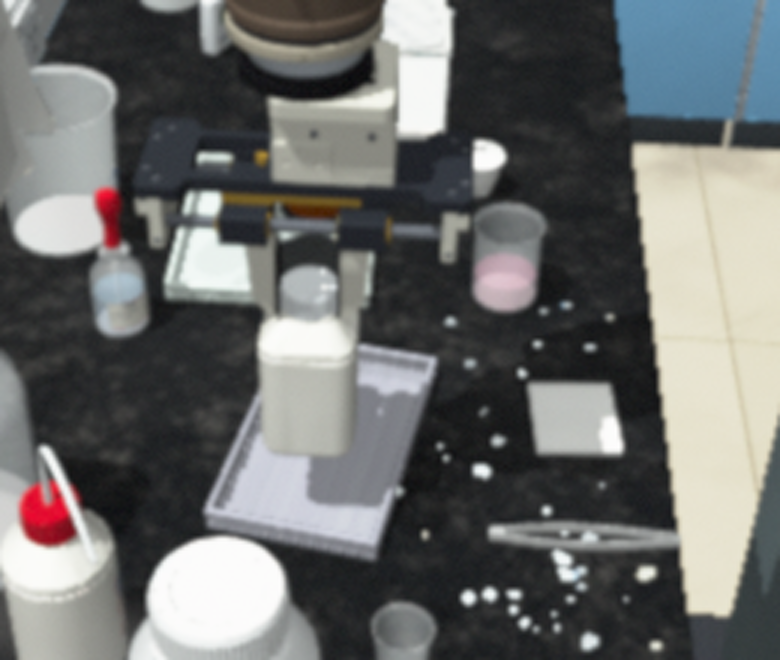

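Request:
step_arm([
  [1,0.02,-0.002,0.002,0,0,0],
  [1,0.045,-0.002,0.002,0,0,0],
  [1,0.06,-0.002,0.002,0,0,0],
  [1,0.068,-0.002,0.002,0,0,0],
  [1,0.07,-0.002,0.002,0,0,0],
  [1,0.072,-0.002,0.002,0,0,0],
  [1,0.073,-0.002,0.002,0,0,0],
  [1,0.074,-0.002,0.002,0,0,0],
  [1,0.074,-0.002,0.002,0,0,0],
])

```text
clock: 5.78
position: [0.5455, 0.3483, 0.1041]
ee_rot: [0.001, 1.57, -0.0]
force: [-1.5, 0.3, -1.9]
width: 0.38
```

Request:
step_arm([
  [1,0.001,0,0,0,0,0],
  [1,0.002,0,0,0,0,0],
  [1,0.0025,0,0,0,0,0],
  [1,0.0025,0,0,0,0,0],
])

```text
clock: 6.12
position: [0.5458, 0.3481, 0.1023]
ee_rot: [0.001, 1.57, -0.0]
force: [-0.7, -0.7, 4.3]
width: 0.383
```

Contact (force +4 N). Release and rise.

Request:
step_arm([
  [-1,0,0,0,0,0,0],
  [-1,0,0,0,0,0,0],
  [-1,0,0,0,0,0,0],
  [-1,0,0,0,0,0,0],
  [-1,0,0,0,0,0,0],
  [-1,-0.02,0,0,0,0,0],
  [-1,-0.06,0,0,0,0,0],
  [-1,-0.1,0,0,0,0,0],
  [-1,-0.1,-0.05,0,0,0,0],
  [-1,-0.1,-0.1,0,0,0,0],
  [-1,-0.1,-0.1,0,0,0,0],
])

```text
clock: 7.03
position: [0.5466, 0.2587, 0.1827]
ee_rot: [0.005, 1.569, -0.011]
force: [1.7, -1.2, -0.3]
width: 1.0
```

```bash
python3 - <<'E'
from h import *
go([.5708,.0126,.17],0)
P,I,d=cloud("side"); crop(I,200,100,460,320,3,"pics/g_s.png")
E
```

```text
pos [0.5466 0.2587 0.1827] t 7.03 w 1.0 F [ 1.7 -1.2 -0.3] shift [ 0.0171 -0.3072  0.0333] turn [-0.0095  0.0014  0.0036] rows 5.9377238204104135
```

View pics/g_s.png

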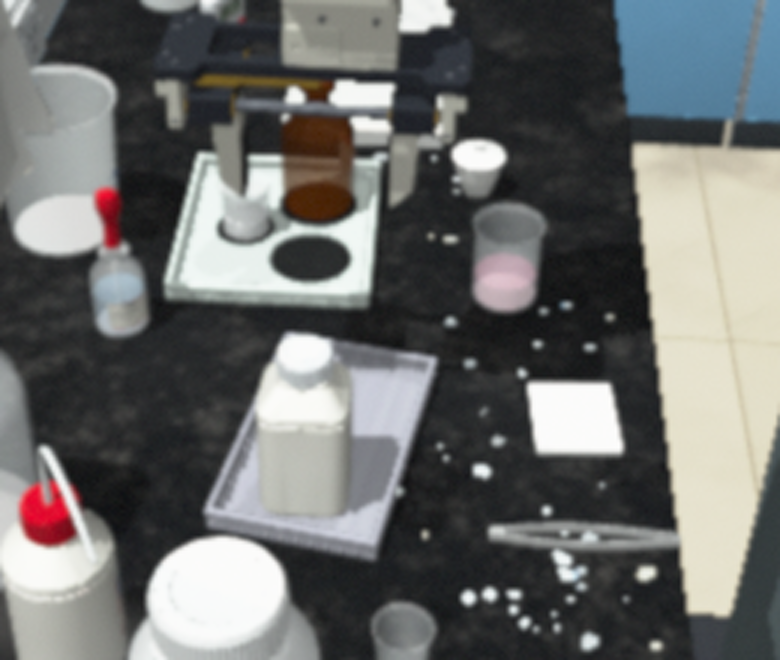

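Request:
step_arm([
  [-1,0.0,-0.05,0.0055,0,0,0],
  [-1,0.0,-0.1,0.011,0,0,0],
  [-1,0.0,-0.15,0.0165,0,0,0],
  [-1,0.0,-0.2,0.022,0,0,0],
  [-1,0.0,-0.25,0.0275,0,0,0],
  [-1,0.0,-0.295,0.032,0,0,0],
  [-1,0.0,-0.308,0.033,0,0,0],
  [-1,0.0,-0.308,0.033,0,0,0],
  [-1,0.0,-0.308,0.033,0,0,0],
])

```text
clock: 7.83
position: [0.5714, 0.0221, 0.1813]
ee_rot: [0.002, 1.571, -0.001]
force: [0.4, 0.5, -0.4]
width: 0.999
```

```bash
python3 - <<'E'
from h import *
print(status.observe()["joints"].round(2))
go([.5708,.0126,.102],0)
E
```

```text
[-0.51  0.42  0.53  1.8  -0.25  0.99  0.11]
pos [0.5714 0.0221 0.1813] t 7.83 w 0.999 F [ 0.4  0.5 -0.4] shift [ 0.0992 -0.0119 -0.0007] turn [-0.0018 -0.0002 -0.0005] rows 1.916195641902141
```

Request:
step_arm([
  [-1,0.0,-0.012,0,0,0,0],
  [-1,0.03,-0.012,0,0,0,0],
  [-1,0.06,-0.012,0,0,0,0],
  [-1,0.085,-0.012,0,0,0,0],
  [-1,0.099,-0.012,0,0,0,0],
  [-1,0.099,-0.012,0,0,0,0],
  [-1,0.099,-0.012,0,0,0,0],
  [-1,0.099,-0.012,0,0,0,0],
])

```text
clock: 8.5
position: [0.5721, 0.0125, 0.1033]
ee_rot: [0.0, 1.569, 0.0]
force: [-0.1, 0.3, 0.6]
width: 0.996
```

```bash
python3 - <<'E'
from h import *
go([.5708,.0126,.102],0)
P,I,d=cloud("wrist"); cv2.imwrite("pics/h_w.png",I[:,:,::-1])
P=P.reshape(-1,3)
m=(np.hypot(P[:,0]-.5708,P[:,1]-.0126)<.021)&(P[:,2]>.122)&(P[:,2]<.135);Q=P[m];print(len(Q),cv2.minEnclosingCircle((Q[:,:2]*1000).astype(np.float32)),Q.mean(0))
E
```

```text
pos [0.5721 0.0125 0.1033] t 8.5 w 0.996 F [-0.1  0.3  0.6] shift [ 0.0017  0.0001 -0.0016] turn [-0.0001  0.0013 -0.0002] rows 0.044359538055195984
1948 ((571.07666015625, 12.520547866821289), 16.896398544311523) [0.57111889 0.01776493 0.12913965]
```

View pics/h_w.png

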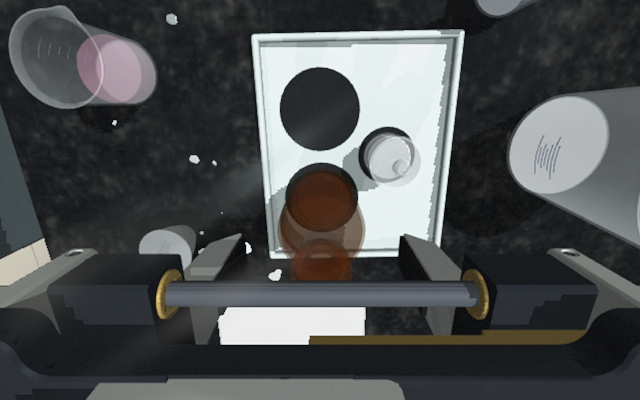

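Request:
step_arm([
  [1,0.001,0,-0.001,0,0,0],
  [1,0.001,0,-0.001,0,0,0],
  [1,0.001,0,-0.001,0,0,0],
  [1,0.001,0,-0.001,0,0,0],
  [1,0.001,0,-0.001,0,0,0],
  [1,0.001,0,-0.001,0,0,0],
  [1,0.001,0,-0.001,0,0,0],
  [1,0.001,0,-0.001,0,0,0],
  [1,0.001,0,-0.001,0,0,0],
  [1,0.001,0,-0.001,0,0,0],
  [1,0.001,0,-0.001,0,0,0],
  [1,0.001,0,-0.001,0,0,0],
], newtons=18)

```text
clock: 9.55
position: [0.5704, 0.0121, 0.1014]
ee_rot: [0.001, 1.571, -0.001]
force: [0.1, 0.0, -2.1]
width: 0.43
```

Request:
step_arm([
  [1,0,0,0,0,0,0],
  [1,0,0,0,0,0,0],
  [1,0,0,0,0,0,0],
])

```text
clock: 9.8
position: [0.5704, 0.0121, 0.1015]
ee_rot: [0.001, 1.571, -0.001]
force: [-0.3, -0.1, -1.5]
width: 0.434
```

```bash
python3 - <<'E'
from h import *
P,I,d=cloud("wrist"); crop(I,160,150,480,350,2.4,"pics/i_w.png")
P,I,d=cloud("side"); crop(I,240,60,380,210,5,"pics/i_s.png")
E
```

View pics/i_w.png

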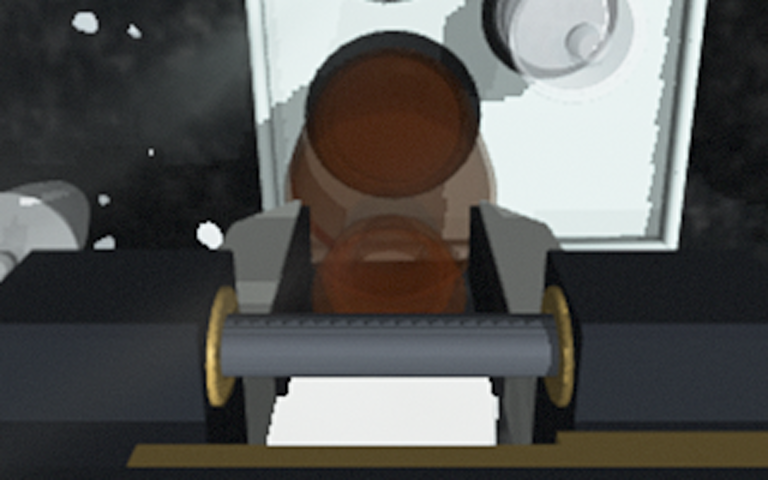

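View pics/i_s.png

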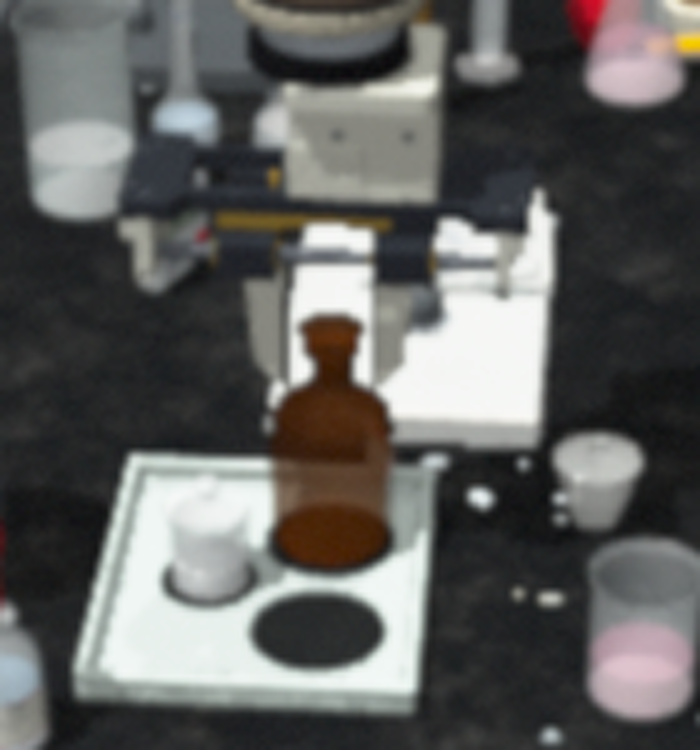

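Request:
step_arm([
  [-0.1,0,0,0,0,0,0],
  [-0.1,0,0,0,0,0,0],
  [-0.1,-0.009,0,0,0,0,0],
  [-0.1,-0.009,0,0,0,0,0],
  [1,-0.009,0,0,0,0,0],
  [1,-0.009,0,0,0,0,0],
  [1,-0.009,0,0,0,0,0],
  [1,-0.009,0,0,0,0,0],
  [1,-0.009,0,0,0,0,0],
  [1,-0.009,0,0,0,0,0],
  [1,-0.009,0,0,0,0,0],
])

```text
clock: 10.82
position: [0.5704, 0.0121, 0.1086]
ee_rot: [0.001, 1.571, -0.001]
force: [-0.6, 0.1, -0.8]
width: 0.37
```

```bash
python3 - <<'E'
from h import *
go([.5708,.0126,.102],0)
P,I,d=cloud("wrist"); crop(I,160,150,480,350,2.4,"pics/j_w.png")
P,I,d=cloud("side"); crop(I,240,60,380,210,5,"pics/j_s.png")
E
```

```text
pos [0.5704 0.0121 0.1086] t 10.82 w 0.37 F [-0.6  0.1 -0.8] shift [0.0083 0.0006 0.0005] turn [-0.0008 -0.0002  0.    ] rows 0.15931567587955597
```

View pics/j_w.png

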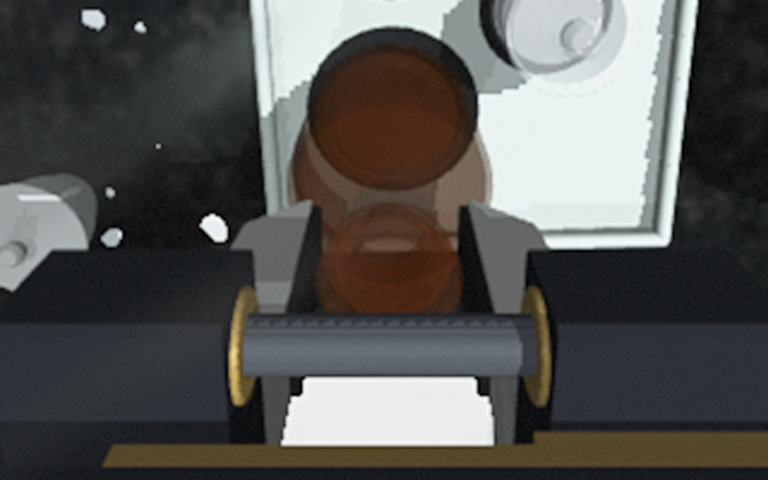

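View pics/j_s.png

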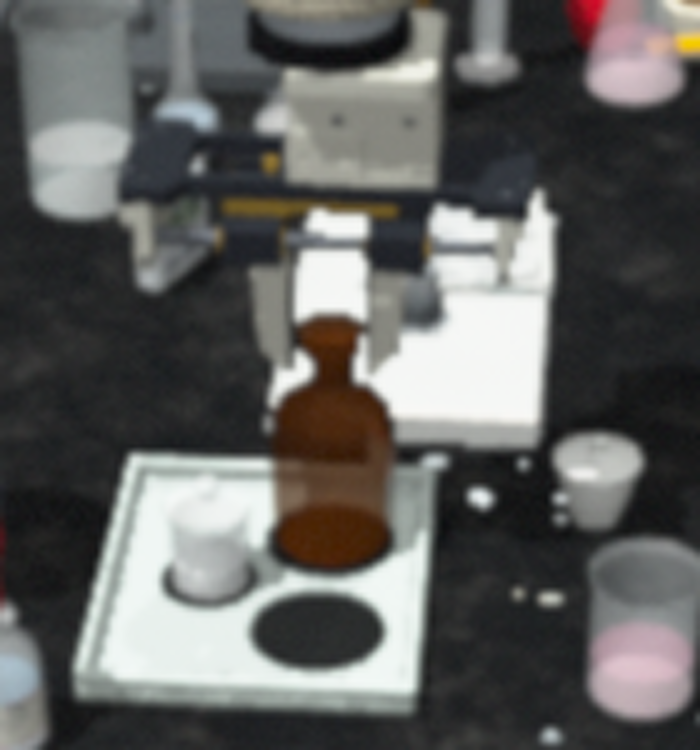

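Request:
step_arm([
  [1,-0.01,0,0,0,0,0],
  [1,-0.04,0,0,0,0,0],
  [1,-0.07,0,0,0,0,0],
  [1,-0.075,0.02,-0.003,0,0,0],
  [1,-0.075,0.06,-0.01,0,0,0],
  [1,-0.075,0.1,-0.017,0,0,0],
  [1,-0.075,0.14,-0.024,0,0,0],
  [1,-0.075,0.18,-0.031,0,0,0],
  [1,-0.075,0.22,-0.038,0,0,0],
  [1,-0.075,0.26,-0.045,0,0,0],
  [1,-0.075,0.29,-0.05,0,0,0],
  [1,-0.075,0.305,-0.053,0,0,0],
], newtons=25)

```text
clock: 11.92
position: [0.527, 0.2607, 0.169]
ee_rot: [-0.002, 1.571, 0.004]
force: [0.5, 0.9, -2.4]
width: 0.371
```

Request:
step_arm([
  [1,0,0,0,0,0,0],
  [1,0,0,0,0,0,0],
])

```text
clock: 12.08
position: [0.5283, 0.2557, 0.1689]
ee_rot: [-0.0, 1.571, -0.001]
force: [-0.5, -0.7, -1.7]
width: 0.367
```

```bash
python3 - <<'E'
from h import *
go([.528,.257,.1076],0)
P,I,d=cloud("side"); crop(I,200,100,460,320,3,"pics/k_s.png")
E
```

```text
pos [0.5283 0.2557 0.1689] t 12.08 w 0.367 F [-0.5 -0.7 -1.7] shift [ 0.0766  0.0017 -0.0004] turn [-0.0002  0.0002  0.0007] rows 1.470754138758648
```

View pics/k_s.png

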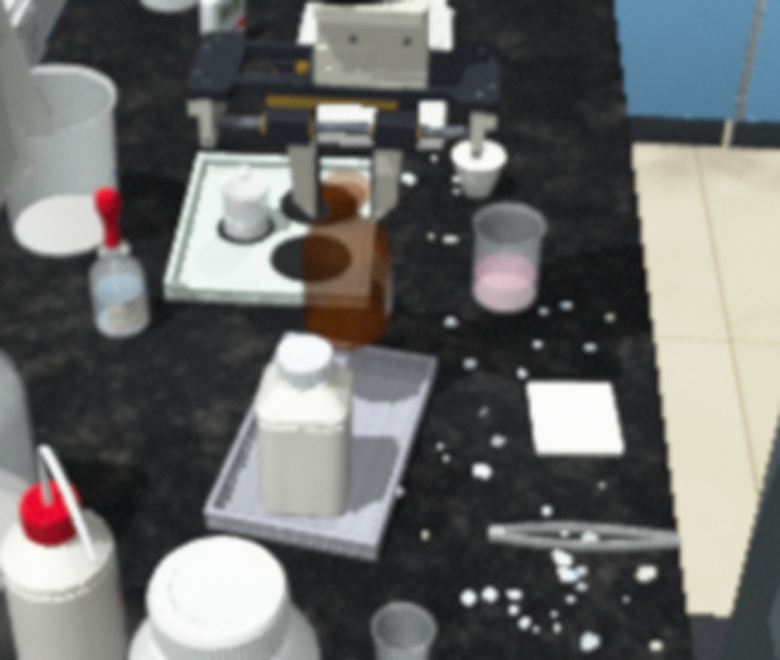

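Request:
step_arm([
  [1,0.02,0.003,0,0,0,0],
  [1,0.045,0.003,0,0,0,0],
  [1,0.06,0.003,0,0,0,0],
  [1,0.068,0.003,0,0,0,0],
  [1,0.071,0.003,0,0,0,0],
  [1,0.073,0.003,0,0,0,0],
  [1,0.0745,0.003,0,0,0,0],
  [1,0.076,0.003,0,0,0,0],
  [1,0.077,0.003,0,0,0,0],
  [1,0.077,0.003,0,0,0,0],
])

```text
clock: 12.97
position: [0.5292, 0.2586, 0.1081]
ee_rot: [0.001, 1.569, -0.0]
force: [-0.1, -1.5, 5.3]
width: 0.366
```

Contact; release and go up, toward the weighing bottle.

Request:
step_arm([
  [-1,0,0,0,0,0,0],
  [-1,0,0,0,0,0,0],
  [-1,0,0,0,0,0,0],
  [-1,0,0,0,0,0,0],
  [-1,0,0,0,0,0,0],
  [-1,-0.02,0,0,0,0,0],
  [-1,-0.06,0,0,0,0,0],
  [-1,-0.1,0,0,0,0,0],
  [-1,-0.1,-0.05,0.02,0,0,0],
  [-1,-0.1,-0.1,0.04,0,0,0],
  [-1,-0.1,-0.15,0.06,0,0,0],
  [-1,-0.1,-0.2,0.08,0,0,0],
], newtons=10)

```text
clock: 13.97
position: [0.5905, 0.1024, 0.1875]
ee_rot: [0.0, 1.57, 0.001]
force: [0.4, -0.7, -0.3]
width: 0.997
```

```bash
python3 - <<'E'
from h import *
go([.6277,.0537,.12],0)
P,I,d=cloud("scene"); crop(I,200,110,460,320,3,"pics/l_s.png")
P=P.reshape(-1,3)
for nm,c,zlo,zhi in(("sq",(.545,.349),.112,.127),("amb",(.529,.26),.118,.132)):
    m=(np.hypot(P[:,0]-c[0],P[:,1]-c[1])<.03)&(P[:,2]>zlo)&(P[:,2]<zhi);Q=P[m];print(nm,len(Q),cv2.minEnclosingCircle((Q[:,:2]*1000).astype(np.float32)),np.median(Q[:,2]))
E
```

```text
pos [0.5905 0.1024 0.1875] t 13.97 w 0.997 F [ 0.4 -0.7 -0.3] shift [ 0.0843 -0.061   0.0465] turn [ 0.0003  0.0005 -0.0004] rows 2.186379391190735
sq 137 ((544.6080322265625, 345.9516906738281), 18.473173141479492) 0.12191113322442226
amb 126 ((526.44775390625, 253.77854919433594), 16.787673950195312) 0.12774186911846913
```

View pics/l_s.png

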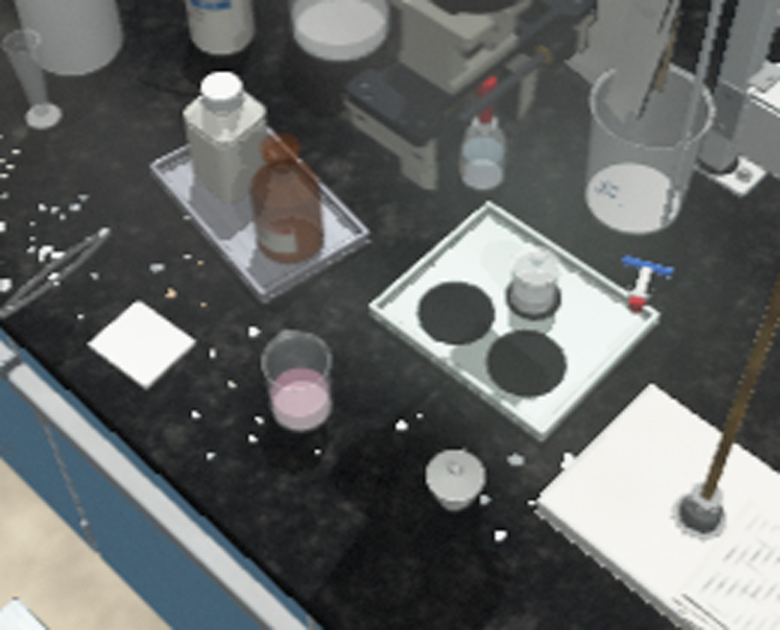

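Request:
step_arm([
  [-0.35,0.02,-0.04,0.03,0,0,0],
  [-0.35,0.06,-0.061,0.0465,0,0,0],
  [-0.35,0.084,-0.061,0.0465,0,0,0],
  [-0.35,0.084,-0.061,0.0465,0,0,0],
  [-0.35,0.084,-0.061,0.0465,0,0,0],
  [-0.35,0.084,-0.061,0.0465,0,0,0],
])

```text
clock: 14.52
position: [0.6275, 0.0561, 0.121]
ee_rot: [0.0, 1.57, 0.001]
force: [0.1, 0.2, 0.2]
width: 0.68
```

```bash
python3 - <<'E'
from h import *
go([.6277,.0537,.023],0)
P,I,d=cloud("wrist"); cv2.imwrite("pics/m_w.png",I[:,:,::-1])
P=P.reshape(-1,3)
for a,b in((.03,.048),(.05,.08)):
    m=(np.hypot(P[:,0]-.6277,P[:,1]-.0537)<.03)&(P[:,2]>a)&(P[:,2]<b);Q=P[m];print(len(Q),cv2.minEnclosingCircle((Q[:,:2]*1000).astype(np.float32)),Q.mean(0))
E
```

```text
pos [0.6275 0.0561 0.121 ] t 14.52 w 0.68 F [0.1 0.2 0.2] shift [ 0.1224 -0.0031  0.0002] turn [ 0.0004  0.0007 -0.0007] rows 2.349862536301676
161 ((628.113525390625, 60.00971984863281), 19.978418350219727) [0.62703924 0.07076666 0.03767383]
1819 ((627.3524780273438, 53.95451736450195), 21.028520584106445) [0.62742419 0.05551514 0.05380366]
```

View pics/m_w.png

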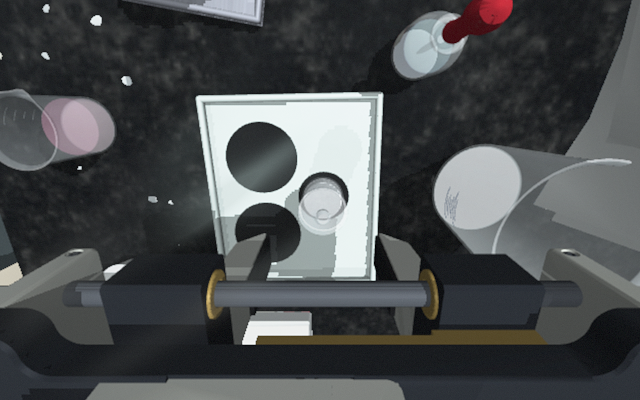

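```bash
python3 - <<'E'
from h import *
f=[np.load(f"{n}0.npz")["P"].reshape(-1,3) for n in("scene","side")]
for P in f:
  for z in np.arange(.03,.2,.02):
    m=(abs(P[:,2]-z)<.01)&(P[:,0]>.685)&(P[:,0]<.83)&(P[:,1]<.13)&(P[:,1]>-.02);Q=P[m]
    if len(Q)>3: print(round(z,2),len(Q),Q[:,0].min().round(3),Q[:,1].min().round(3),Q[:,1].max().round(3))
go([.6275,.0545,.12],80)
go([.6275,.0545,.12],40)
E
```

```text
0.03 185 0.732 0.014 0.098
0.05 277 0.73 0.014 0.106
0.07 272 0.729 0.012 0.108
0.09 292 0.728 0.012 0.13
0.11 411 0.727 0.01 0.129
0.13 286 0.726 0.009 0.13
0.15 155 0.78 0.066 0.13
0.17 158 0.784 0.068 0.13
0.19 160 0.791 0.067 0.13
0.03 197 0.743 0.08 0.109
0.05 202 0.734 0.053 0.11
0.07 270 0.734 0.01 0.11
0.09 324 0.733 0.007 0.128
0.11 461 0.732 0.004 0.129
0.13 302 0.731 0.006 0.129
0.15 121 0.783 0.073 0.13
0.17 116 0.789 0.07 0.13
0.19 101 0.794 0.07 0.128
pos [0.6278 0.0562 0.1214] t 14.57 w 0.676 F [-0.3  0.3  0.5] shift [ 0.0018 -0.0022 -0.0004] turn [-1.3327e+00  2.0000e-03  5.0000e-04] rows 0.05425850824359534
pos [0.6278 0.0562 0.1214] t 14.57 w 0.676 F [-0.3  0.3  0.5] shift [ 0.0018 -0.0022 -0.0004] turn [-6.66e-01  2.00e-03 -2.00e-04] rows 0.05425850824359534
```

Request:
step_arm([
  [-0.35,0,-0.002,0,-0.1,0,0],
  [-0.35,0,-0.002,0,-0.2,0,0],
  [-0.35,0,-0.002,0,-0.3,0,0],
  [-0.35,0,-0.002,0,-0.4,0,0],
  [-0.35,0,-0.002,0,-0.5,0,0],
  [-0.35,0,-0.002,0,-0.6,0,0],
  [-0.35,0,-0.002,0,-0.667,0,0],
])

```text
clock: 15.15
position: [0.6279, 0.0545, 0.1219]
ee_rot: [-0.551, 1.497, 0.551]
force: [-0.4, -0.8, -0.2]
width: 0.677
```

Request:
step_arm([
  [-0.35,0,0,0,-0.1,0,0],
  [-0.35,0,0,0,-0.2,0,0],
  [-0.35,0,0,0,-0.3,0,0],
  [-0.35,0,0,0,-0.4,0,0],
  [-0.35,0,0,0,-0.5,0,0],
  [-0.35,0,0,0,-0.6,0,0],
  [-0.35,0,0,0,-0.667,0,0],
  [-0.35,0,0,0,-0.667,0,0],
  [-0.35,0,0,0,-0.667,0,0],
])

```text
clock: 15.9
position: [0.6278, 0.054, 0.1214]
ee_rot: [-1.079, 1.285, 1.077]
force: [0.2, -0.5, -0.5]
width: 0.679
```

```bash
python3 - <<'E'
from h import *
print(status.observe()["joints"].round(2))
go([.6276,.0539,.024],80)
P,I,d=cloud("wrist"); cv2.imwrite("pics/n_w.png",I[:,:,::-1])
P=P.reshape(-1,3)
for a,b in((.05,.08),):
    m=(np.hypot(P[:,0]-.6277,P[:,1]-.0537)<.03)&(P[:,2]>a)&(P[:,2]<b);Q=P[m];print(len(Q),cv2.minEnclosingCircle((Q[:,:2]*1000).astype(np.float32)),Q.mean(0))
E
```

```text
[-0.25  0.54  0.12  1.69 -0.08  0.92  1.29]
pos [0.6278 0.054  0.1214] t 15.9 w 0.679 F [ 0.2 -0.5 -0.5] shift [ 0.1217  0.0004 -0.0003] turn [-0.0017  0.0008  0.0019] rows 2.3348758523574777
1812 ((627.2031860351562, 53.08964157104492), 21.096492767333984) [0.62575278 0.05334252 0.05372547]
```

View pics/n_w.png

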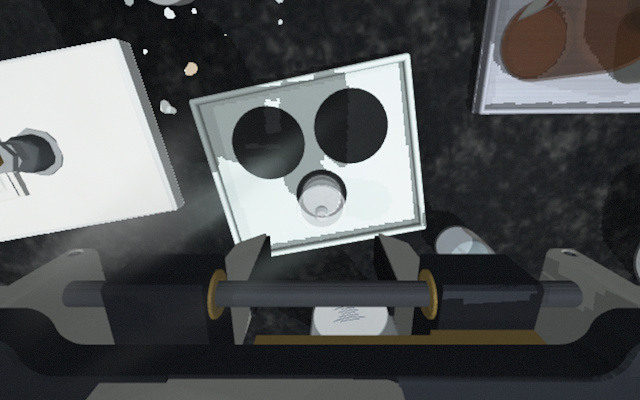

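Request:
step_arm([
  [-0.35,0.03,0.0005,0,0,0,0],
  [-0.35,0.06,0.0005,0,0,0,0],
  [-0.35,0.09,0.0005,0,0,0,0],
  [-0.35,0.11,0.0005,0,0,0,0],
  [-0.35,0.1215,0.0005,0,0,0,0],
  [-0.35,0.1215,0.0005,0,0,0,0],
  [1,0.1215,0.0005,0,0,0,0],
  [1,0.1215,0.0005,0,0,0,0],
  [1,0.1215,0.0005,0,0,0,0],
  [1,0.1215,0.0005,0,0,0,0],
  [1,0.1215,0.0005,0,0,0,0],
  [1,0.1215,0.0005,0,0,0,0],
], newtons=8)

```text
clock: 16.95
position: [0.6277, 0.0535, 0.0239]
ee_rot: [-1.08, 1.285, 1.078]
force: [0.2, 0.9, 6.2]
width: 0.439
```

Request:
step_arm([
  [1,0,0,0,0,0,0],
  [1,0,0,0,0,0,0],
])

```text
clock: 17.12
position: [0.6277, 0.0535, 0.0238]
ee_rot: [-1.08, 1.285, 1.078]
force: [0.4, 0.3, 7.3]
width: 0.44
```

```bash
python3 - <<'E'
from h import *
go([.6276,.0539,.12],80)
P,I,d=cloud("wrist"); cv2.imwrite("pics/o_w.png",I[:,:,::-1])
E
```

```text
pos [0.6277 0.0535 0.0238] t 17.12 w 0.44 F [0.4 0.3 7.3] shift [-0.1202 -0.      0.0006] turn [-0.0003  0.0007  0.0017] rows 2.3058598068299596
```

View pics/o_w.png

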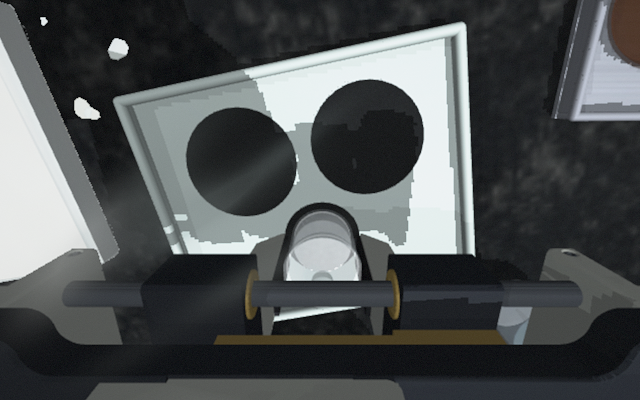

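```bash
python3 - <<'E'
from h import *
print(status.observe()["force"],status.observe()["ft_torque"])
P,I,d=cloud("side"); crop(I,190,60,390,230,4,"pics/p_s.png")
P,I,d=cloud("scene"); crop(I,300,80,460,240,4,"pics/p_c.png")
E
```

```text
[-0.89885589  0.41695342  6.586324  ] [0.02633996 0.10588907 0.0038473 ]
```

View pics/p_s.png

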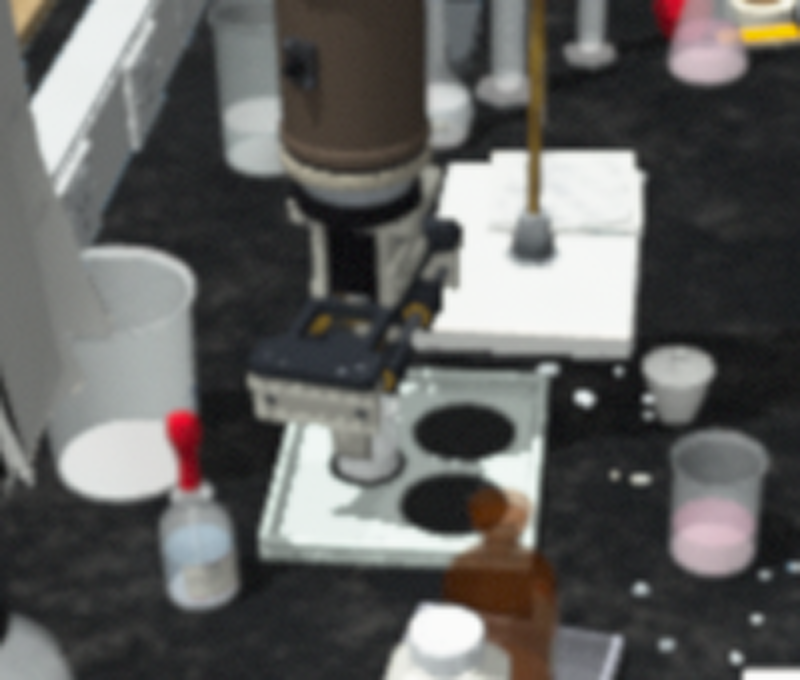

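View pics/p_c.png

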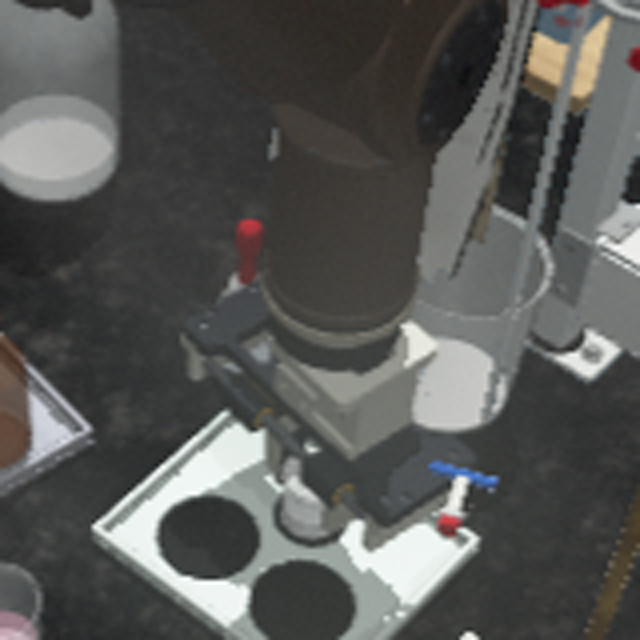

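Request:
step_arm([
  [1,-0.003,0,0,0,0,0],
  [1,-0.006,0,0,0,0,0],
  [1,-0.012,0,0,0,0,0],
  [1,-0.015,0,0,0,0,0],
  [1,-0.015,0,0,0,0,0],
  [1,-0.015,0,0,0,0,0],
])

```text
clock: 17.77
position: [0.6269, 0.0535, 0.035]
ee_rot: [-1.08, 1.286, 1.079]
force: [0.7, -0.0, -1.0]
width: 0.437
```

```bash
python3 - <<'E'
from h import *
go([.363,.2646,.12],80)
P,I,d=cloud("wrist"); crop(I,200,160,440,340,3,"pics/q_w.png")
P,I,d=cloud("side"); crop(I,220,100,360,220,5,"pics/q_s.png")
E
```

```text
pos [0.6269 0.0535 0.035 ] t 17.77 w 0.437 F [ 0.7 -0.  -1. ] shift [-0.1064  0.3707  0.2026] turn [-0.0001  0.0002  0.0003] rows 8.358177074212191
```

View pics/q_w.png

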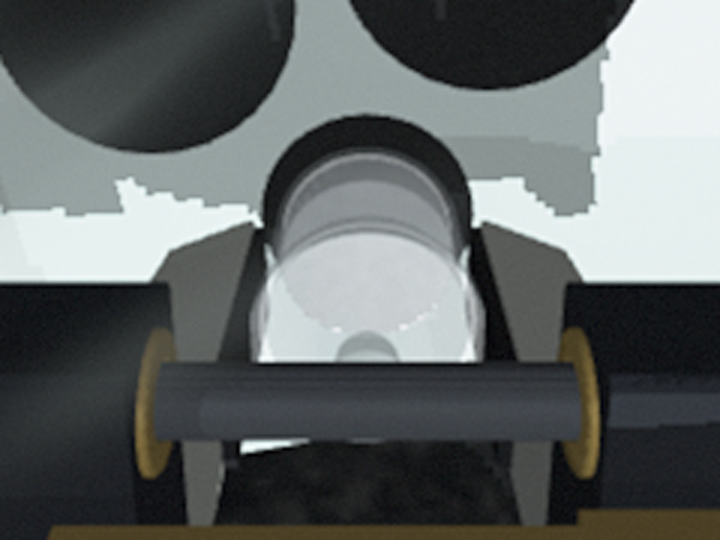

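View pics/q_s.png

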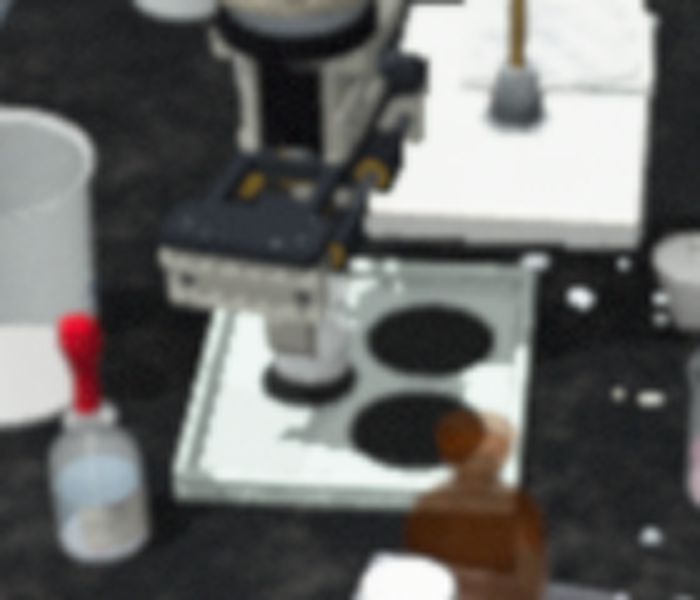

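Request:
step_arm([
  [1,-0.03,0,0,0,0,0],
  [1,-0.07,0,0,0,0,0],
  [1,-0.11,0.01,0.006,0,0,0],
  [1,-0.131,0.04,0.022,0,0,0],
  [1,-0.131,0.08,0.044,0,0,0],
  [1,-0.131,0.12,0.066,0,0,0],
  [1,-0.131,0.16,0.088,0,0,0],
  [1,-0.131,0.2,0.11,0,0,0],
  [1,-0.131,0.24,0.132,0,0,0],
  [1,-0.131,0.28,0.154,0,0,0],
  [1,-0.131,0.32,0.175,0,0,0],
  [1,-0.131,0.36,0.196,0,0,0],
])

```text
clock: 18.87
position: [0.3689, 0.2586, 0.1396]
ee_rot: [-1.079, 1.287, 1.079]
force: [-0.0, 0.8, -0.3]
width: 0.437
```

Request:
step_arm([
  [1,0,0.011,0.006,0,0,0],
  [1,0,0.011,0.006,0,0,0],
  [1,0,0.011,0.006,0,0,0],
])

```text
clock: 19.12
position: [0.3627, 0.2642, 0.1396]
ee_rot: [-1.081, 1.286, 1.08]
force: [1.0, -0.6, 0.5]
width: 0.436
```

```bash
python3 - <<'E'
from h import *
print(status.observe()["joints"].round(2))
go([.363,.2646,.03],80)
P,I,d=cloud("wrist"); cv2.imwrite("pics/r_w.png",I[:,:,::-1])
P=P.reshape(-1,3);I=I.reshape(-1,3)
m=(I.min(1)>215)&(abs(P[:,0]-.365)<.05)&(abs(P[:,1]-.264)<.055)&(P[:,2]<.014)&(P[:,2]>.003); Q=P[m]
if len(Q)>9: print(len(Q),cv2.minAreaRect((Q[:,:2]*1000).astype(np.float32)),Q[:,2].mean())
E
```

```text
[-0.77  0.26  0.03  2.1  -0.01  0.79  0.66]
pos [0.3627 0.2642 0.1396] t 19.12 w 0.436 F [ 1.  -0.6  0.5] shift [ 0.137  -0.0002  0.0005] turn [0.0013 0.     0.0003] rows 2.6280379683321082
3409 ((366.469482421875, 263.5692138671875), (81.1458740234375, 83.24864959716797), 78.26509094238281) 0.007686048836482348
```

View pics/r_w.png

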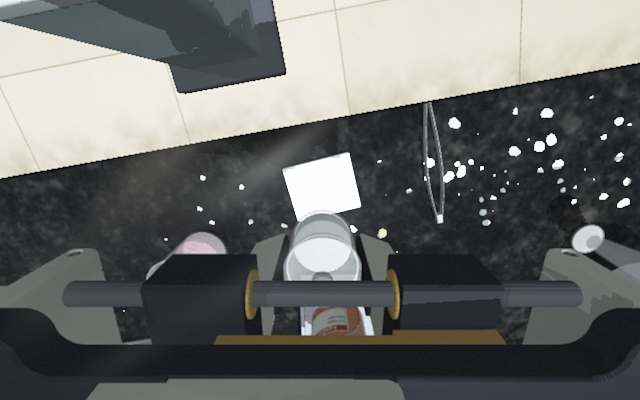

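Request:
step_arm([
  [1,0.03,0,0.0005,0,0,0],
  [1,0.07,0,0.0005,0,0,0],
  [1,0.1,0,0.0005,0,0,0],
  [1,0.12,0,0.0005,0,0,0],
  [1,0.13,0,0.0005,0,0,0],
  [1,0.133,0,0.0005,0,0,0],
  [1,0.135,0,0.0005,0,0,0],
  [1,0.1365,0,0.0005,0,0,0],
  [1,0.138,0,0.0005,0,0,0],
  [1,0.139,0,0.0005,0,0,0],
  [1,0.14,0,0.0005,0,0,0],
])

```text
clock: 20.08
position: [0.3631, 0.2648, 0.0281]
ee_rot: [-1.079, 1.285, 1.079]
force: [0.4, -0.2, -0.9]
width: 0.435
```

Request:
step_arm([
  [1,0.0005,0,0,0,0,0],
  [1,0.001,0,0,0,0,0],
  [1,0.0015,0,0,0,0,0],
  [1,0.0015,0,0,0,0,0],
])

```text
clock: 20.42
position: [0.3628, 0.2646, 0.0267]
ee_rot: [-1.079, 1.286, 1.08]
force: [-1.6, -1.5, 6.6]
width: 0.438
```

```bash
python3 - <<'E'
from h import *
go([.363,.2646,.0268],80)
P,I,d=cloud("wrist"); crop(I,200,160,440,340,3,"pics/s_w.png")
P,I,d=cloud("side"); crop(I,340,180,440,280,6,"pics/s_s.png")
E
```

```text
pos [0.3628 0.2646 0.0267] t 20.42 w 0.438 F [-1.6 -1.5  6.6] shift [-0.0001 -0.0003 -0.    ] turn [-0.0001  0.0003  0.0002] rows 0.005372198678571259
```

View pics/s_s.png

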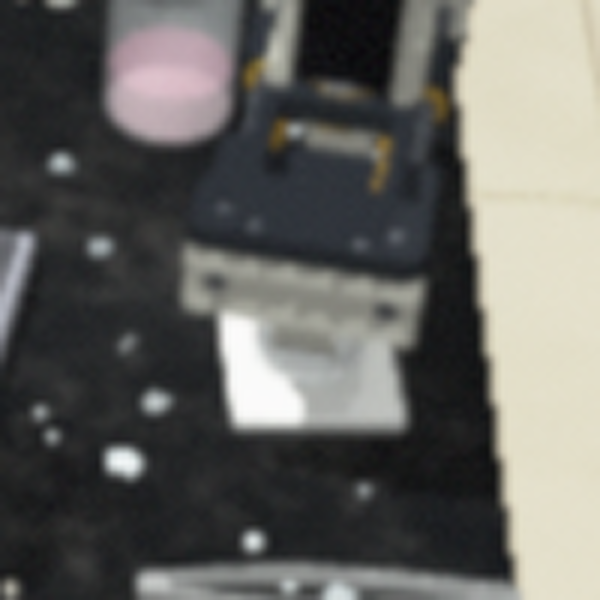

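View pics/s_w.png

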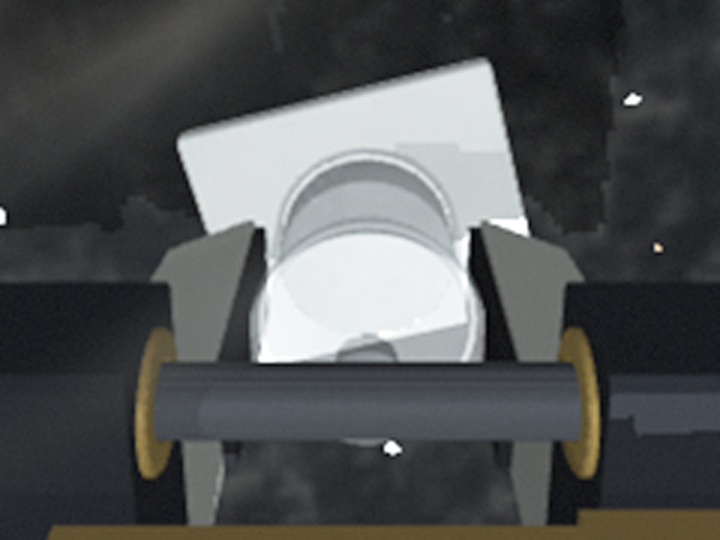

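Request:
step_arm([
  [-0.35,0,0,0,0,0,0],
  [-0.35,0,0,0,0,0,0],
  [-0.35,0,0,0,0,0,0],
  [-0.35,0,0,0,0,0,0],
  [-0.35,-0.03,0,0,0,0,0],
  [-0.35,-0.07,0,0,0,0,0],
  [-0.35,-0.12,0,0,0,0,0],
  [-0.35,-0.15,0,0,0,0,0],
  [-0.35,-0.15,0,0,0,0,0],
])

```text
clock: 21.27
position: [0.3649, 0.2664, 0.151]
ee_rot: [-1.078, 1.279, 1.079]
force: [-0.0, 0.1, 0.3]
width: 0.674
```

```bash
python3 - <<'E'
from h import *
go([.437,-.026,.147],80)
P,I,d=cloud("wrist"); cv2.imwrite("pics/t_w.png",I[:,:,::-1])
P=P.reshape(-1,3);I=I.reshape(-1,3)
m=(np.hypot(P[:,0]-.363,P[:,1]-.2646)<.035)&(P[:,2]>.045)&(P[:,2]<.08);Q=P[m];print(len(Q),cv2.minEnclosingCircle((Q[:,:2]*1000).astype(np.float32)),Q[:,2].min(),Q[:,2].max())
m=(I.min(1)>200)&(abs(P[:,0]-.363)<.05)&(abs(P[:,1]-.264)<.05)&(P[:,2]<.012)&(P[:,2]>.004);Q=P[m];print(len(Q),cv2.minAreaRect((Q[:,:2]*1000).astype(np.float32)))
E
```

```text
pos [0.3649 0.2664 0.151 ] t 21.27 w 0.674 F [-0.   0.1  0.3] shift [ 0.0035 -0.1523 -0.3443] turn [-0.0003  0.0061  0.0045] rows 7.223111341133475
1583 ((362.45611572265625, 264.1828308105469), 21.098495483398438) 0.04521808423486916 0.07079038203832276
1800 ((362.2382507324219, 263.9475402832031), (59.57619094848633, 69.66972351074219), 4.653706073760986)
```

View pics/t_w.png

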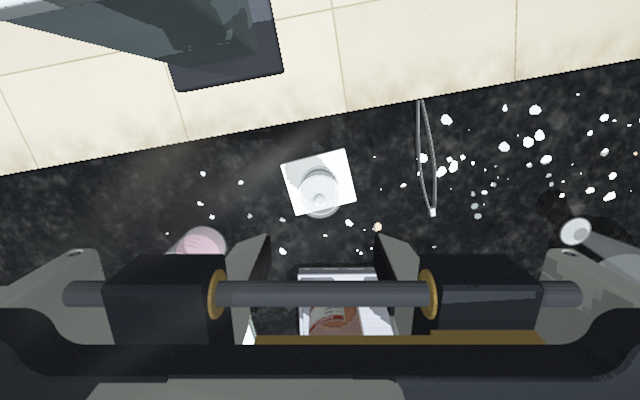

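Request:
step_arm([
  [-0.35,0.0,-0.015,-0.034,0.05,0,0],
  [-0.35,0.0,-0.03,-0.068,0.1,0,0],
  [-0.35,0.0,-0.046,-0.103,0.15,0,0],
  [-0.35,0.0,-0.061,-0.138,0.2,0,0],
  [-0.35,0.0,-0.076,-0.172,0.25,0,0],
  [-0.35,0.0,-0.091,-0.206,0.3,0,0],
  [-0.35,0.0,-0.107,-0.241,0.333,0,0],
  [-0.35,0.0,-0.122,-0.275,0.333,0,0],
  [-0.35,0.0,-0.137,-0.31,0.333,0,0],
  [-0.35,0.0,-0.152,-0.344,0.333,0,0],
  [-0.35,0.0,-0.152,-0.344,0.333,0,0],
  [-0.35,0.0,-0.152,-0.344,0.333,0,0],
])

```text
clock: 22.32
position: [0.434, -0.0292, 0.1453]
ee_rot: [-0.813, 1.416, 0.813]
force: [-1.3, 0.5, 0.2]
width: 0.675
```

Request:
step_arm([
  [-0.35,0,0,0,0,0,0],
  [-0.35,0,0,0,0,0,0],
])

```text
clock: 22.48
position: [0.434, -0.0265, 0.1457]
ee_rot: [-0.816, 1.413, 0.818]
force: [0.3, 0.5, -0.2]
width: 0.679
```

```bash
python3 - <<'E'
from h import *
print(status.observe()["joints"].round(2))
go([.437,-.026,.016],60)
P,I,d=cloud("wrist"); cv2.imwrite("pics/u_w.png",I[:,:,::-1])
P=P.reshape(-1,3)
m=(np.hypot(P[:,0]-.437,P[:,1]+.026)<.035)&(P[:,2]>.03)&(P[:,2]<.06);Q=P[m];print(len(Q),cv2.minEnclosingCircle((Q[:,:2]*1000).astype(np.float32)),Q[:,2].max())
E
```

```text
[-0.29  0.23  0.27  2.13 -0.08  0.79  1.08]
pos [ 0.434  -0.0265  0.1457] t 22.48 w 0.679 F [ 0.3  0.5 -0.2] shift [ 0.1622 -0.0031  0.0024] turn [ 0.0018 -0.0005 -0.0012] rows 3.1118715187531434
1629 ((436.3050842285156, -26.6495418548584), 22.462221145629883) 0.05136913350434667
```

View pics/u_w.png

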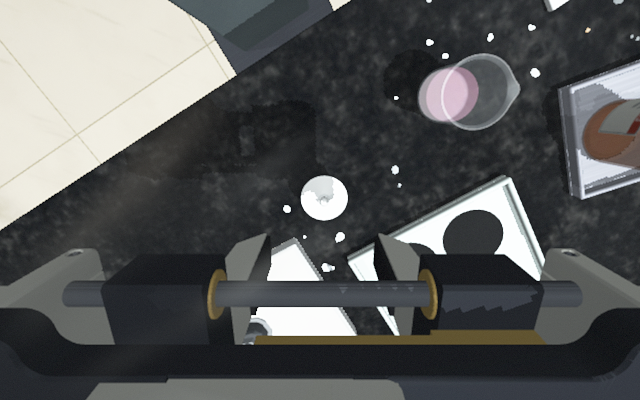

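Request:
step_arm([
  [-0.35,0.03,-0.003,0.0015,0,0,0],
  [-0.35,0.07,-0.003,0.0015,0,0,0],
  [-0.35,0.11,-0.003,0.0015,0,0,0],
  [-0.35,0.14,-0.003,0.0015,0,0,0],
  [-0.35,0.155,-0.003,0.0015,0,0,0],
  [-0.35,0.163,-0.003,0.0015,0,0,0],
  [-0.35,0.163,-0.003,0.0015,0,0,0],
  [1,0.163,-0.003,0.0015,0,0,0],
  [1,0.163,-0.003,0.0015,0,0,0],
  [1,0.163,-0.003,0.0015,0,0,0],
  [1,0.163,-0.003,0.0015,0,0,0],
  [1,0.163,-0.003,0.0015,0,0,0],
])

```text
clock: 23.53
position: [0.438, -0.0277, 0.0167]
ee_rot: [-0.816, 1.411, 0.815]
force: [-0.1, -0.4, 4.4]
width: 0.468
```

Request:
step_arm([
  [1,0,0,0,0,0,0],
  [1,0,0,0,0,0,0],
])

```text
clock: 23.7
position: [0.4381, -0.0277, 0.0165]
ee_rot: [-0.816, 1.411, 0.815]
force: [-0.1, 0.3, 6.8]
width: 0.467
```

```bash
python3 - <<'E'
from h import *
go([.6285,.0533,.1],60)
P,I,d=cloud("wrist"); crop(I,200,160,440,340,3,"pics/v_w.png")
E
```

```text
pos [ 0.4381 -0.0277  0.0165] t 23.7 w 0.467 F [-0.1  0.3  6.8] shift [-0.1039 -0.1557  0.2067] turn [0.0002 0.0011 0.0013] rows 5.349840874378267
```

View pics/v_w.png

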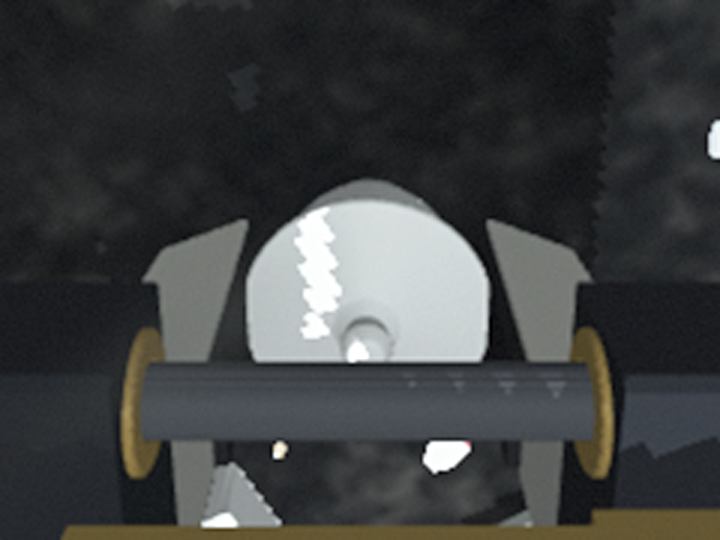

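Request:
step_arm([
  [1,-0.003,0,0,0,0,0],
  [1,-0.008,0,0,0,0,0],
  [1,-0.015,0,0,0,0,0],
  [1,-0.015,0,0,0,0,0],
])

```text
clock: 24.08
position: [0.4376, -0.0278, 0.0288]
ee_rot: [-0.816, 1.412, 0.815]
force: [-0.0, 0.3, 0.5]
width: 0.467
```

```bash
python3 - <<'E'
from h import *
go([.6301,.0521,.1],60)
P,I,d=cloud("wrist"); crop(I,200,160,440,340,3,"pics/w_w.png")
P,I,d=cloud("side"); crop(I,300,100,420,200,6,"pics/w_s.png")
E
```

```text
pos [ 0.4376 -0.0278  0.0288] t 24.08 w 0.467 F [-0.   0.3  0.5] shift [-0.0887 -0.1585  0.2069] turn [0.0001 0.0005 0.0007] rows 5.280768781700275
```

View pics/w_w.png

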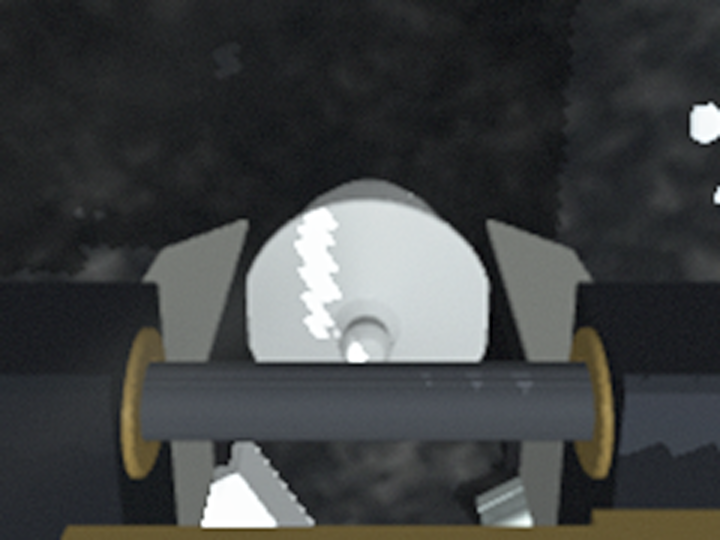

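View pics/w_s.png

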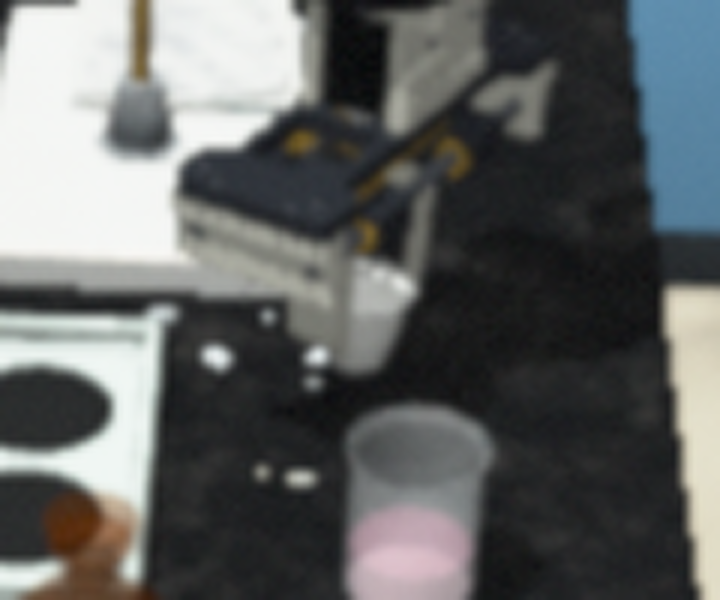

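Request:
step_arm([
  [1,-0.03,0,0,0,0,0],
  [1,-0.06,-0.01,0.013,0,0,0],
  [1,-0.088,-0.03,0.039,0,0,0],
  [1,-0.088,-0.052,0.068,0,0,0],
  [1,-0.088,-0.074,0.097,0,0,0],
  [1,-0.088,-0.096,0.126,0,0,0],
  [1,-0.088,-0.118,0.155,0,0,0],
  [1,-0.088,-0.14,0.184,0,0,0],
  [1,-0.088,-0.154,0.201,0,0,0],
  [1,-0.088,-0.1585,0.207,0,0,0],
  [1,-0.088,-0.1585,0.207,0,0,0],
  [1,-0.088,-0.1585,0.207,0,0,0],
])

```text
clock: 25.18
position: [0.6288, 0.0517, 0.0977]
ee_rot: [-0.815, 1.414, 0.816]
force: [-0.0, -0.8, 0.3]
width: 0.466
```

```bash
python3 - <<'E'
from h import *
go([.6301,.0521,.0205],60)
P,I,d=cloud("wrist"); cv2.imwrite("pics/x_w.png",I[:,:,::-1])
E
```

```text
pos [0.6288 0.0517 0.0977] t 25.18 w 0.466 F [-0.  -0.8  0.3] shift [ 0.0965 -0.0012  0.0014] turn [-0.0001 -0.0012 -0.0011] rows 1.8524756344842666
```

View pics/x_w.png

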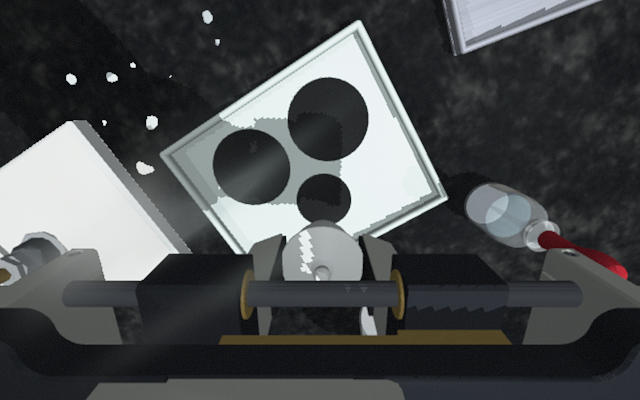

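Request:
step_arm([
  [1,0.03,-0.001,0.001,0,0,0],
  [1,0.06,-0.001,0.001,0,0,0],
  [1,0.08,-0.001,0.001,0,0,0],
  [1,0.088,-0.001,0.001,0,0,0],
  [1,0.091,-0.001,0.001,0,0,0],
  [1,0.093,-0.001,0.001,0,0,0],
  [1,0.0945,-0.001,0.001,0,0,0],
  [1,0.0955,-0.001,0.001,0,0,0],
  [1,0.0955,-0.001,0.001,0,0,0],
])

```text
clock: 25.98
position: [0.6315, 0.0526, 0.0227]
ee_rot: [-0.816, 1.411, 0.815]
force: [-0.2, 0.6, -0.5]
width: 0.463
```

Request:
step_arm([
  [1,0.001,0.001,-0.001,0,0,0],
  [1,0.0015,0.001,-0.001,0,0,0],
  [1,0.002,0.001,-0.001,0,0,0],
  [1,0.0025,0.001,-0.001,0,0,0],
  [1,0.0025,0.001,-0.001,0,0,0],
])

```text
clock: 26.4
position: [0.6304, 0.0522, 0.0206]
ee_rot: [-0.816, 1.411, 0.815]
force: [-0.5, 0.1, 7.2]
width: 0.463
```

Contact at the expected height. Release and rise.

Request:
step_arm([
  [-0.35,0,0,0,0,0,0],
  [-0.35,0,0,0,0,0,0],
  [-0.35,0,0,0,0,0,0],
  [-0.35,0,0,0,0,0,0],
  [-0.35,-0.03,0,0,0,0,0],
  [-0.35,-0.07,0,0,0,0,0],
  [-0.35,-0.12,0,0,0,0,0],
  [-0.35,-0.17,0,0,0,0,0],
  [-0.35,-0.2,0,0,0,0,0],
  [-0.35,-0.2,0,0,0,0,0],
  [-0.35,-0.2,0,0,0,0,0],
])

```text
clock: 27.32
position: [0.6308, 0.0524, 0.1815]
ee_rot: [-0.816, 1.409, 0.815]
force: [-0.2, -0.3, -0.5]
width: 0.672
```

```bash
python3 - <<'E'
from h import *
go([.529,.2575,.19],0)
P,I,d=cloud("wrist"); cv2.imwrite("pics/y_w.png",I[:,:,::-1])
P=P.reshape(-1,3)
m=(np.hypot(P[:,0]-.629,P[:,1]-.053)<.035)&(P[:,2]>.035)&(P[:,2]<.06);Q=P[m];print(len(Q),cv2.minEnclosingCircle((Q[:,:2]*1000).astype(np.float32)),Q[:,2].max())
P,I,d=cloud("scene"); P=P.reshape(-1,3)
for nm,c,zlo,zhi in(("sq",(.545,.349),.112,.127),("amb",(.529,.256),.118,.132)):
    m=(np.hypot(P[:,0]-c[0],P[:,1]-c[1])<.024)&(P[:,2]>zlo)&(P[:,2]<zhi);Q=P[m];print(nm,len(Q),cv2.minEnclosingCircle((Q[:,:2]*1000).astype(np.float32)),np.median(Q[:,2]))
E
```

```text
pos [0.6308 0.0524 0.1815] t 27.32 w 0.672 F [-0.2 -0.3 -0.5] shift [-0.0108  0.2383  0.1585] turn [1.0002e+00 3.1000e-03 9.0000e-04] rows 5.494735901581781
1364 ((628.1666259765625, 53.110050201416016), 22.565834045410156) 0.05512339483735426
sq 135 ((544.5939331054688, 347.1519775390625), 18.77961540222168) 0.12232069830142855
amb 123 ((526.6316528320312, 254.27027893066406), 16.66989517211914) 0.1277244919793048
```

View pics/y_w.png

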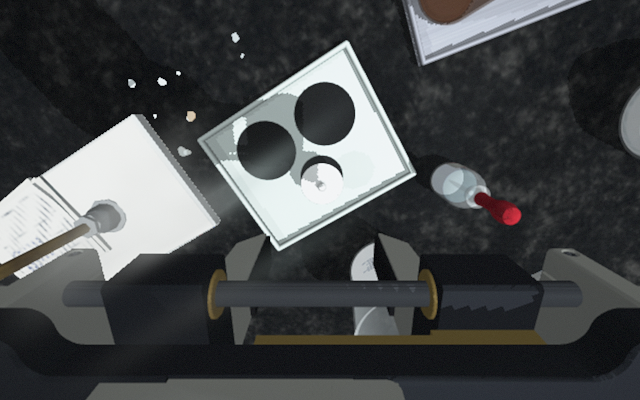

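Request:
step_arm([
  [-0.35,-0.011,0.03,0.02,0.1,0,0],
  [-0.35,-0.011,0.06,0.04,0.2,0,0],
  [-0.35,-0.011,0.09,0.06,0.3,0,0],
  [-0.35,-0.011,0.12,0.08,0.4,0,0],
  [-0.35,-0.011,0.15,0.1,0.5,0,0],
  [-0.35,-0.011,0.18,0.12,0.6,0,0],
  [-0.35,-0.011,0.21,0.14,0.7,0,0],
  [-0.35,-0.011,0.238,0.158,0.8,0,0],
  [-0.35,-0.011,0.238,0.158,0.9,0,0],
  [-0.35,-0.011,0.238,0.158,1,0,0],
  [-0.35,-0.011,0.238,0.158,1,0,0],
  [-0.35,-0.011,0.238,0.158,1,0,0],
])

```text
clock: 28.42
position: [0.5275, 0.2565, 0.1874]
ee_rot: [-0.004, 1.573, 0.001]
force: [-0.1, -0.7, 0.7]
width: 0.673
```

```bash
cat >> h.py <<'E'
def top(c,zlo,zhi,r=.03,n="wrist"):
    P,I,d=cloud(n); P=P.reshape(-1,3)
    m=(np.hypot(P[:,0]-c[0],P[:,1]-c[1])<r)&(P[:,2]>zlo)&(P[:,2]<zhi);Q=P[m]
    print(n,len(Q),cv2.minEnclosingCircle((Q[:,:2]*1000).astype(np.float32)),np.median(Q[:,2])); return I
E
python3 - <<'E'
from h import *
print(status.observe()["joints"].round(2))
go([.529,.2575,.11],0)
I=top((.529,.2575),.122,.135); cv2.imwrite("pics/z_w.png",I[:,:,::-1])
top((.545,.349),.117,.13)
E
```

```text
[-0.9   0.43  0.51  1.75 -0.24  1.02 -0.31]
pos [0.5275 0.2565 0.1874] t 28.42 w 0.673 F [-0.1 -0.7  0.7] shift [0.0967 0.0014 0.0021] turn [ 0.0033 -0.0017  0.0018] rows 1.8559467703681658
wrist 1274 ((527.463134765625, 254.4912109375), 16.99114227294922) 0.1282935213454221
wrist 1986 ((545.7744750976562, 348.36944580078125), 17.823556900024414) 0.12284300606163101
```

View pics/z_w.png

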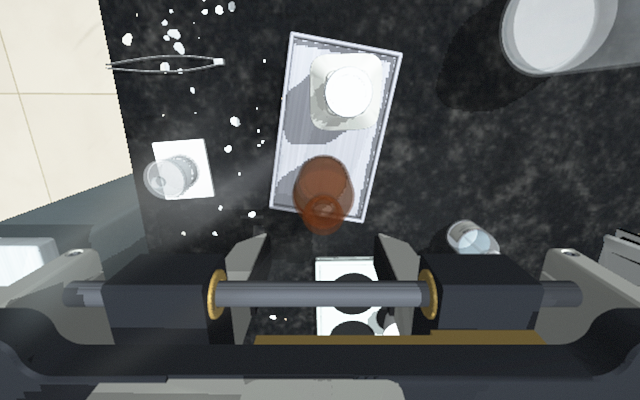

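Request:
step_arm([
  [-0.35,0.03,-0.002,0.001,0,0,0],
  [-0.35,0.06,-0.002,0.001,0,0,0],
  [-0.35,0.085,-0.002,0.001,0,0,0],
  [-0.35,0.0998,-0.002,0.001,0,0,0],
  [-0.35,0.0998,-0.002,0.001,0,0,0],
  [-0.35,0.0998,-0.002,0.001,0,0,0],
], newtons=20)

```text
clock: 29.02
position: [0.529, 0.2549, 0.1088]
ee_rot: [-0.001, 1.572, -0.0]
force: [-0.2, 0.9, -0.2]
width: 0.676
```

```bash
python3 - <<'E'
from h import *
go([.528,.2546,.1076],0)
top((.528,.2546),.122,.135,.021)
E
```

```text
pos [0.529  0.2549 0.1088] t 29.02 w 0.676 F [-0.2  0.9 -0.2] shift [ 0.0015 -0.0003 -0.0013] turn [ 0.0004 -0.0007  0.0005] rows 0.03840583859709844
wrist 2171 ((527.63916015625, 254.75282287597656), 16.926389694213867) 0.12823190197616657
```

Request:
step_arm([
  [1,0.001,0,-0.0015,0,0,0],
  [1,0.001,0,-0.0015,0,0,0],
  [1,0.001,0,-0.0015,0,0,0],
  [1,0.001,0,-0.0015,0,0,0],
  [1,0.001,0,-0.0015,0,0,0],
  [1,0.001,0,-0.0015,0,0,0],
  [1,0.001,0,-0.0015,0,0,0],
  [1,0.001,0,-0.0015,0,0,0],
  [1,0.001,0,-0.0015,0,0,0],
  [1,0.001,0,-0.0015,0,0,0],
], newtons=25)

```text
clock: 29.9
position: [0.5279, 0.2554, 0.1083]
ee_rot: [-0.0, 1.571, 0.0]
force: [0.8, -0.8, 3.8]
width: 0.36
```

```bash
python3 - <<'E'
from h import *
go([.571,.0128,.17],0)
top((.528,.2546),.122,.135,.021)
E
```

```text
pos [0.5279 0.2554 0.1083] t 29.9 w 0.36 F [ 0.8 -0.8  3.8] shift [-0.0772 -0.3032  0.0538] turn [ 0.0002  0.0002 -0.0002] rows 6.091300870898641
wrist 2285 ((527.9710693359375, 257.06451416015625), 19.839435577392578) 0.1282603105996134
```

Request:
step_arm([
  [1,-0.01,0,0,0,0,0],
  [1,-0.04,0,0,0,0,0],
  [1,-0.07,0,0,0,0,0],
  [1,-0.075,-0.02,0.004,0,0,0],
  [1,-0.075,-0.06,0.011,0,0,0],
  [1,-0.075,-0.1,0.018,0,0,0],
  [1,-0.075,-0.14,0.025,0,0,0],
  [1,-0.075,-0.18,0.032,0,0,0],
  [1,-0.075,-0.22,0.039,0,0,0],
  [1,-0.075,-0.26,0.046,0,0,0],
  [1,-0.075,-0.29,0.052,0,0,0],
  [1,-0.075,-0.303,0.054,0,0,0],
])

```text
clock: 30.95
position: [0.5709, 0.0073, 0.1683]
ee_rot: [0.002, 1.571, -0.006]
force: [-0.2, -0.8, -1.0]
width: 0.362
```

Request:
step_arm([
  [1,0,0,0,0,0,0],
  [1,0,0,0,0,0,0],
  [1,0,0,0,0,0,0],
])

```text
clock: 31.2
position: [0.5706, 0.0147, 0.1678]
ee_rot: [-0.001, 1.572, 0.002]
force: [-0.0, 0.7, -1.5]
width: 0.358
```

```bash
python3 - <<'E'
from h import *
go([.571,.013,.1086],0)
P,I,d=cloud("side"); crop(I,240,60,380,210,5,"pics/aa_s.png")
E
```

```text
pos [0.5706 0.0147 0.1678] t 31.2 w 0.358 F [-0.   0.7 -1.5] shift [ 0.074  -0.0022  0.0005] turn [ 0.0019 -0.0008 -0.0009] rows 1.4197376059444966
```

View pics/aa_s.png

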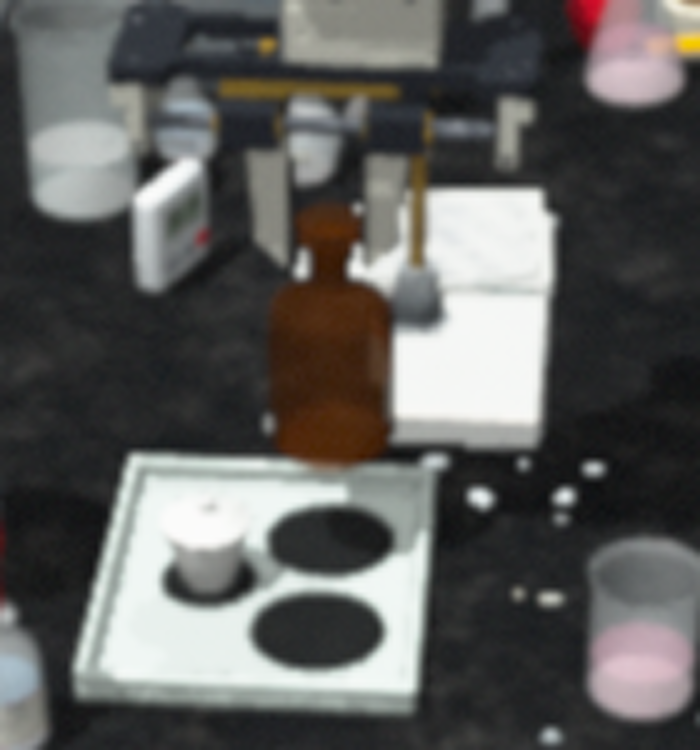

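Request:
step_arm([
  [1,0.02,-0.001,0,0,0,0],
  [1,0.045,-0.001,0,0,0,0],
  [1,0.06,-0.001,0,0,0,0],
  [1,0.066,-0.001,0,0,0,0],
  [1,0.068,-0.001,0,0,0,0],
  [1,0.069,-0.001,0,0,0,0],
  [1,0.07,-0.001,0,0,0,0],
  [1,0.07,-0.001,0,0,0,0],
])

```text
clock: 31.92
position: [0.5715, 0.0122, 0.1127]
ee_rot: [-0.0, 1.57, 0.0]
force: [-0.4, -0.3, -1.9]
width: 0.358
```

Request:
step_arm([
  [1,0.001,0.001,-0.0005,0,0,0],
  [1,0.002,0.001,-0.0005,0,0,0],
  [1,0.003,0.001,-0.0005,0,0,0],
  [1,0.004,0.001,-0.0005,0,0,0],
  [1,0.0045,0.001,-0.0005,0,0,0],
  [1,0.0045,0.001,-0.0005,0,0,0],
])

```text
clock: 32.42
position: [0.5711, 0.0126, 0.1093]
ee_rot: [0.0, 1.57, 0.0]
force: [-1.6, 0.7, 7.8]
width: 0.363
```

Request:
step_arm([
  [-0.35,0,0,0,0,0,0],
  [-0.35,0,0,0,0,0,0],
  [-0.35,0,0,0,0,0,0],
  [-0.35,0,0,0,0,0,0],
  [-0.35,0,0,0,0,0,0],
  [-0.35,-0.02,0,0,0,0,0],
  [-0.35,-0.06,0,0,0,0,0],
  [-0.35,-0.1,0,0,0,0,0],
  [-0.35,-0.1,0.03,0,0,0,0],
  [-0.35,-0.1,0.06,0,0,0,0],
  [-0.35,-0.1,0.06,0,0,0,0],
], newtons=15)

```text
clock: 33.33
position: [0.5708, 0.0668, 0.1887]
ee_rot: [-0.002, 1.57, 0.007]
force: [0.0, 0.8, 0.1]
width: 0.675
```

```bash
python3 - <<'E'
from h import *
go([.5457,.3482,.19],0)
I=top((.571,.0126),.122,.135); cv2.imwrite("pics/ab_w.png",I[:,:,::-1])
top((.628,.053),.035,.06)
E
```

```text
pos [0.5708 0.0668 0.1887] t 33.33 w 0.675 F [0.  0.8 0.1] shift [-0.0005  0.3519 -0.0292] turn [ 0.0058  0.0006 -0.0031] rows 6.774981834500757
wrist 766 ((569.577880859375, 11.533541679382324), 16.793577194213867) 0.12921809262099193
wrist 1251 ((628.056396484375, 53.789894104003906), 22.626813888549805) 0.04343453341765682
```

View pics/ab_w.png

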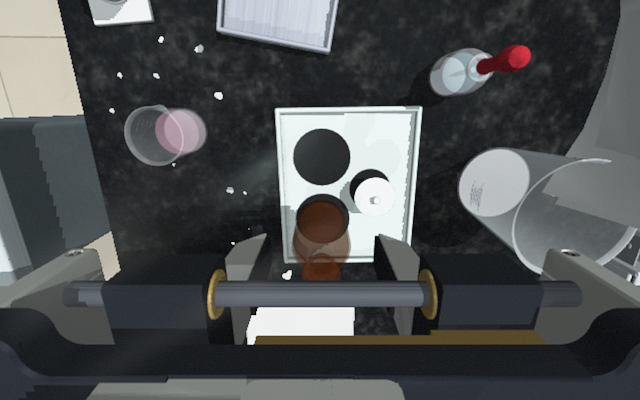

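Request:
step_arm([
  [-0.35,0,0.04,-0.003,0,0,0],
  [-0.35,0,0.085,-0.007,0,0,0],
  [-0.35,0,0.13,-0.011,0,0,0],
  [-0.35,0,0.175,-0.015,0,0,0],
  [-0.35,0,0.22,-0.019,0,0,0],
  [-0.35,0,0.265,-0.023,0,0,0],
  [-0.35,0,0.31,-0.027,0,0,0],
  [-0.35,0,0.34,-0.029,0,0,0],
  [-0.35,0,0.352,-0.03,0,0,0],
  [-0.35,0,0.352,-0.03,0,0,0],
  [-0.35,0,0.352,-0.03,0,0,0],
])

```text
clock: 34.35
position: [0.5471, 0.3407, 0.1881]
ee_rot: [-0.001, 1.571, -0.002]
force: [-0.0, -1.0, 0.3]
width: 0.675
```

```bash
python3 - <<'E'
from h import *
top((.5457,.3482),.117,.13)
go([.5457,.3482,.102],0)
E
```

```text
wrist 1431 ((545.6210327148438, 348.4750061035156), 18.155527114868164) 0.12283262402662301
pos [0.5474 0.3398 0.1884] t 34.4 w 0.677 F [-0.1 -0.1 -0.3] shift [ 0.108   0.0107 -0.0022] turn [-0.0023  0.0002  0.0016] rows 2.0817992895069377
```

Request:
step_arm([
  [-0.35,0.01,0.01,-0.002,0,0,0],
  [-0.35,0.04,0.01,-0.002,0,0,0],
  [-0.35,0.07,0.01,-0.002,0,0,0],
  [-0.35,0.095,0.01,-0.002,0,0,0],
  [-0.35,0.107,0.01,-0.002,0,0,0],
  [-0.35,0.107,0.01,-0.002,0,0,0],
  [-0.35,0.107,0.01,-0.002,0,0,0],
])

```text
clock: 34.98
position: [0.5453, 0.3497, 0.103]
ee_rot: [0.0, 1.571, -0.001]
force: [-0.0, 0.1, 0.0]
width: 0.675
```

```bash
python3 - <<'E'
from h import *
top((.5457,.3482),.117,.13,.021)
go([.5457,.3482,.102],0)
E
```

```text
wrist 2491 ((545.9877319335938, 349.1061096191406), 17.99974822998047) 0.12289486866743116
pos [0.5458 0.3502 0.1039] t 35.03 w 0.674 F [ 0.5 -0.2 -0.7] shift [ 0.0024 -0.0025 -0.0002] turn [-0.0008  0.0011 -0.0005] rows 0.06609773468822625
```

Request:
step_arm([
  [1,0.001,-0.001,0,0,0,0],
  [1,0.001,-0.001,0,0,0,0],
  [1,0.001,-0.001,0,0,0,0],
  [1,0.001,-0.001,0,0,0,0],
  [1,0.001,-0.001,0,0,0,0],
  [1,0.001,-0.001,0,0,0,0],
  [1,0.001,-0.001,0,0,0,0],
  [1,0.001,-0.001,0,0,0,0],
  [1,0.001,-0.001,0,0,0,0],
  [1,0.001,-0.001,0,0,0,0],
], newtons=18)

```text
clock: 35.87
position: [0.5454, 0.3499, 0.1025]
ee_rot: [0.0, 1.57, 0.001]
force: [1.4, 0.4, 5.5]
width: 0.381
```

```bash
python3 - <<'E'
from h import *
top((.5457,.3482),.117,.13,.021)
go([.5695,.0908,.16],0)
E
```

```text
wrist 2595 ((545.5479736328125, 350.2594299316406), 20.076311111450195) 0.12300128952074932
pos [0.5454 0.3499 0.1025] t 35.92 w 0.39 F [ 0.4 -0.1  5.3] shift [-0.072  -0.3239  0.0301] turn [ 0.0002  0.0009 -0.0006] rows 6.3910854661215
```

Request:
step_arm([
  [1,-0.01,0,0,0,0,0],
  [1,-0.04,0,0,0,0,0],
  [1,-0.07,0,0,0,0,0],
  [1,-0.075,-0.02,0.002,0,0,0],
  [1,-0.075,-0.06,0.006,0,0,0],
  [1,-0.075,-0.1,0.01,0,0,0],
  [1,-0.075,-0.14,0.014,0,0,0],
  [1,-0.075,-0.18,0.018,0,0,0],
  [1,-0.075,-0.22,0.022,0,0,0],
  [1,-0.075,-0.25,0.025,0,0,0],
  [1,-0.075,-0.275,0.027,0,0,0],
  [1,-0.075,-0.295,0.029,0,0,0],
])

```text
clock: 36.92
position: [0.5673, 0.1107, 0.1618]
ee_rot: [0.001, 1.572, -0.002]
force: [0.9, 1.3, -2.0]
width: 0.386
```

Request:
step_arm([
  [1,0,-0.015,0.001,0,0,0],
  [1,0,-0.024,0.001,0,0,0],
  [1,0,-0.027,0.001,0,0,0],
  [1,0,-0.027,0.001,0,0,0],
  [1,0,-0.027,0.001,0,0,0],
  [1,0,-0.027,0.001,0,0,0],
])

```text
clock: 37.42
position: [0.5688, 0.0935, 0.1619]
ee_rot: [-0.001, 1.571, 0.002]
force: [-0.1, 0.9, -2.8]
width: 0.383
```

```bash
python3 - <<'E'
from h import *
go([.5695,.0919,.1035],0)
P,I,d=cloud("side"); crop(I,240,60,380,210,5,"pics/ac_s.png")
E
```

```text
pos [0.5688 0.0935 0.1619] t 37.42 w 0.383 F [-0.1  0.9 -2.8] shift [ 0.073  -0.0021  0.0008] turn [ 0.0019 -0.0003 -0.0005] rows 1.4016553619811474
```

View pics/ac_s.png

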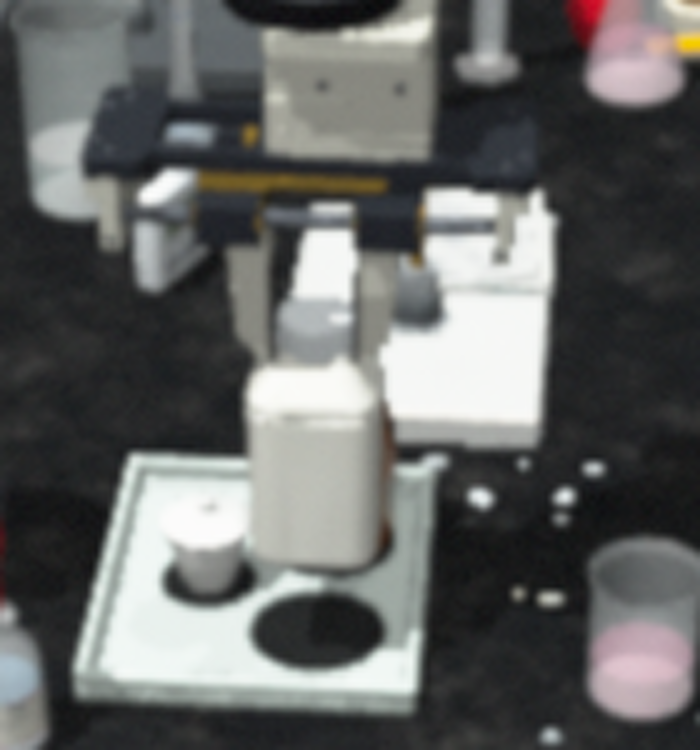

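Request:
step_arm([
  [1,0.02,-0.001,0,0,0,0],
  [1,0.045,-0.001,0,0,0,0],
  [1,0.058,-0.001,0,0,0,0],
  [1,0.065,-0.001,0,0,0,0],
  [1,0.067,-0.001,0,0,0,0],
  [1,0.069,-0.001,0,0,0,0],
  [1,0.07,-0.001,0,0,0,0],
  [1,0.07,-0.001,0,0,0,0],
])

```text
clock: 38.13
position: [0.5694, 0.0914, 0.1066]
ee_rot: [0.0, 1.57, 0.0]
force: [-0.5, 0.2, -1.7]
width: 0.383
```

Request:
step_arm([
  [1,0.001,0,0,0,0,0],
  [1,0.002,0,0,0,0,0],
  [1,0.003,0,0,0,0,0],
  [1,0.0035,0,0,0,0,0],
  [1,0.004,0,0,0,0,0],
  [1,0.004,0,0,0,0,0],
])

```text
clock: 38.63
position: [0.5696, 0.0911, 0.1035]
ee_rot: [0.0, 1.57, 0.0]
force: [0.0, -0.7, 4.9]
width: 0.382
```

Request:
step_arm([
  [-0.35,0,0,0,0,0,0],
  [-0.35,0,0,0,0,0,0],
  [-0.35,0,0,0,0,0,0],
  [-0.35,0,0,0,0,0,0],
  [-0.35,0,0,0,0,0,0],
  [-0.35,-0.02,0,0,0,0,0],
  [-0.35,-0.06,0,0,0,0,0],
  [-0.35,-0.1,0,0,0,0,0],
  [-0.35,-0.15,0.03,0,0,0,0],
  [-0.35,-0.15,0.05,0,0,0,0],
  [-0.35,-0.15,0.05,0,0,0,0],
])

```text
clock: 39.55
position: [0.5702, 0.1363, 0.2254]
ee_rot: [-0.001, 1.567, 0.007]
force: [-0.6, 1.1, -1.1]
width: 0.672
```

Request:
step_arm([
  [-0.35,0,0,0,0,0,0],
  [-0.35,0,0,0,0,0,0],
  [-0.35,0,0,0,0,0,0],
])

```text
clock: 39.8
position: [0.5685, 0.1301, 0.222]
ee_rot: [-0.0, 1.572, -0.002]
force: [0.2, -0.8, -0.0]
width: 0.675
```

```bash
python3 - <<'E'
from h import *
s=status.observe(); print(s["position"],s["clock"])
I=top((.569,.0905),.118,.13); cv2.imwrite("pics/ad_w.png",I[:,:,::-1])
top((.5705,.0125),.122,.135)
top((.628,.053),.035,.06); 
for n in("scene","side"):
    top((.569,.0905),.118,.13,.022,n); top((.5705,.0125),.122,.135,.022,n); top((.363,.2646),.045,.08,.03,n); I=top((.413,.121),.06,.08,.035,n)
    if n=="scene": crop(I,200,110,460,320,3,"pics/ad_s.png")
    else: crop(I,220,100,440,300,3,"pics/ad_d.png")
E
```

```text
[0.56846591 0.13011695 0.22200675] 39.8
wrist 991 ((569.2173461914062, 90.03673553466797), 17.9416446685791) 0.12381424638129959
wrist 399 ((569.2306518554688, 10.707831382751465), 16.740211486816406) 0.12927399224989883
wrist 736 ((627.722412109375, 54.3388786315918), 22.55134391784668) 0.04338144293806857
scene 151 ((567.8239135742188, 88.49727630615234), 18.12102508544922) 0.12331609450366676
scene 141 ((567.437744140625, 11.157893180847168), 18.16809844970703) 0.12886286548866377
scene 206 ((362.13983154296875, 264.43658447265625), 22.419645309448242) 0.05538003659583146
scene 144 ((411.639892578125, 122.14146423339844), 29.45319175720215) 0.0671818648936427
side 133 ((571.2787475585938, 89.62785339355469), 19.25562286376953) 0.12511143834863347
side 95 ((573.0433959960938, 10.016281127929688), 17.6851749420166) 0.13039454945587003
side 268 ((365.38232421875, 263.8586120605469), 22.15913963317871) 0.056212787364577965
side 207 ((414.2609558105469, 120.31594848632812), 29.050189971923828) 0.06648115949623434
```

View pics/ad_w.png

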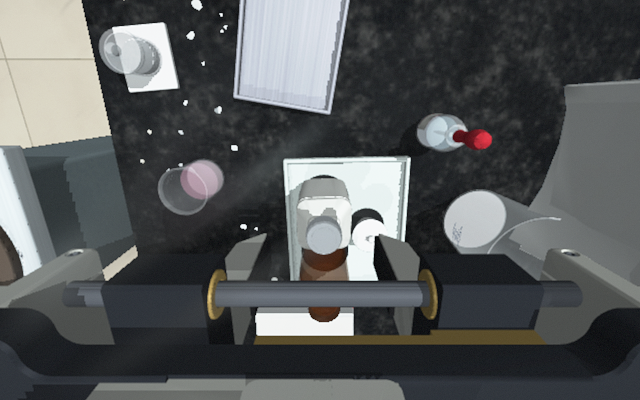

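View pics/ad_d.png

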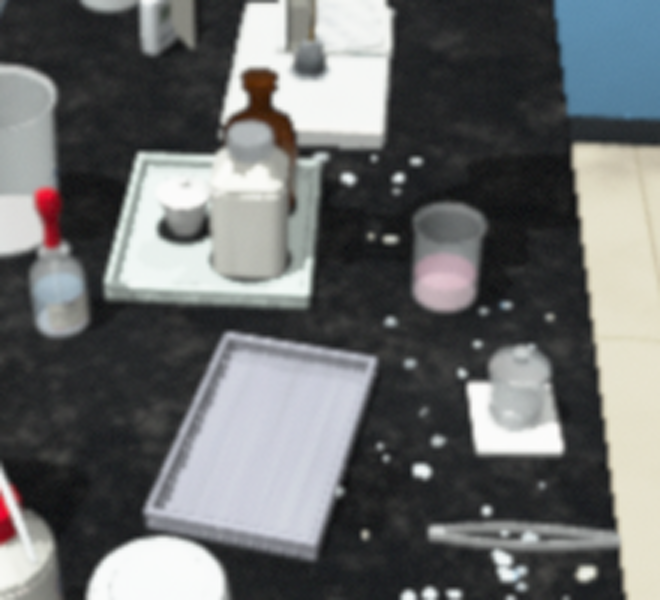

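View pics/ad_s.png

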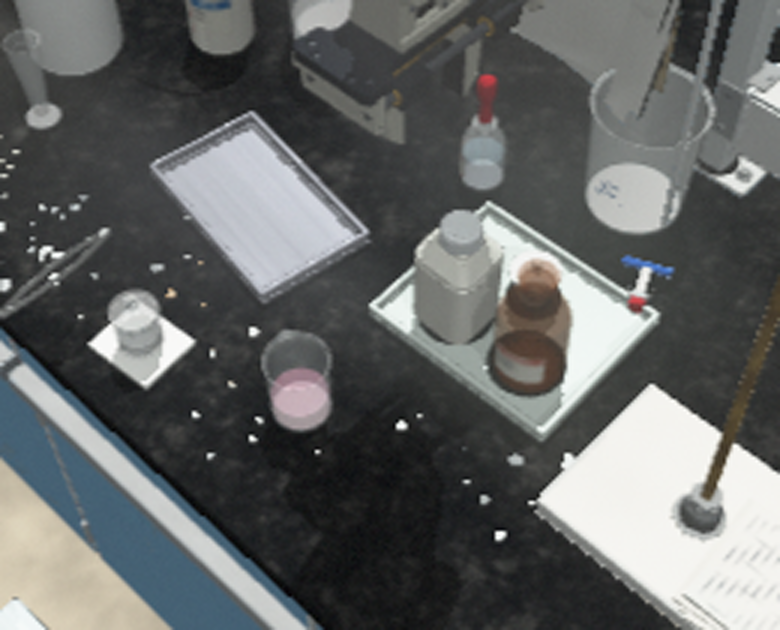

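All objects are within about 2 mm of their targets, and the bystanders look unmoved. Handing in.

```bash
python3 -c "
from cell import arm
print(arm.sign_off())"
```

```text
the job is handed in; nothing more can be done
None
```

I did the whole job in the required order and handed it in at about 40 s of robot time. I moved both bottles into the steel tray and stood the weighing bottle on the tile. Then I put the crucible on the rear pad and returned both bottles to their own pads.

The last camera checks before hand-in showed:
- **Bottles:** both stand upright about 1–2 mm from where they started (limit 15 mm). The two fixed cameras differ from each other by about 3 mm, so each camera was compared with its own first reading.
- **Weighing bottle:** about 1 mm or less from the tile's centre, measured against the tile just after I set it down.
- **Crucible:** about 1 mm from the rear pad's centre.
- **Bystanders:** the beaker measured about 1–2 mm from its first reading, which is within the measuring noise. The dropper bottle and forceps look unmoved in the pictures; I did not measure them again at the end.
- **Gripper:** open and well clear of everything.

- **First amber grasp:** it was too low and met the bottle's shoulder. I opened the fingers, raised them 7 mm and gripped again without moving the bottle noticeably.
- **Amber bottle in the steel tray:** it stood about 4 mm from where I released it, still well inside the limits.
- **Grip forces:** the wrist showed about 7 N when I gripped the weighing bottle and the crucible. It went away when I lifted them.

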